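# Load and clamp the tube racks on the shaker platform

### The job

First stand every white tube rack upright on the shaker platform, between its two jaws and with its long sides along the jaws. Then fit the loose crank onto the splined shaft, turned so that its cross-shaped hole matches the splines and it drops fully home, and wind it clockwise until the blue jaw presses all the racks firmly against the fixed jaw. Finally lift the crank off and stand it back on the blue mat, hub down, leaving the racks clamped and the reagent bottle, beaker and jar where they are.

Things in the scene. Friction and masses are not known exactly. Their poses are not given: they have to be found in the camera images.
- platform: White fixed plate 170 x 460 mm. Origin: on the table under the middle of the rack bay; z up. Bay floor at z = 12 mm. Fixed aluminium jaw: inner face at x = +50 mm, 300 mm long in y, top at z = 34. End stops (top z = 24) at y = -142 and +142 mm. Three racks fit, e.g. at x = 0 and y = -90, 0, 90 mm, gripped along x. Grey gearbox 74 x 74 mm, top z = 48, at x = -20, y = -255 mm.
- jaw: Blue moving jaw, 270 mm long in y, 18 thick, 22 high. Origin: middle of the lower edge of its pressing face, 12.5 mm above the table; axes as the platform's. The face starts at platform x = -41 to -59 mm and slides to +x, pushing the racks along the floor to the fixed jaw; racks of 56 mm are clamped with the face at x = -6 mm. It stays where it is left. To be driven by the crank only.
- spline (a joint): Turn of the upright shaft, rad, growing clockwise seen from above; starts between -0.5 and 0.5. Jaw face in platform x = -50 mm + 18 mm x this value, so racks are clamped at about 2.44. Friction 0.3 N m (about 4 N at the crank's handle); it stays where it is left.
- spline_top (a point): Centre of the top of the brass splined shaft, 36 mm above the gearbox top. Four splines form a plus sign 30 mm across, bars 9 mm wide; the top 7 mm taper in by 3 mm on every side. Its x and y axes lie along the splines and turn with the shaft; z is up.
- shaft_seat (a point): Point on the shaft's axis at the gearbox top, 48 mm above the table: where the crank's origin is when it is fully home. Axes as the platform's.
- crank: Loose crank, 0.39 kg. Origin: centre of the hub's underside; z up. Steel hub 48 x 48 mm, 38 high; its plus-shaped through hole (33 mm across, slots 12 mm wide, along its x and y) fits the shaft in four positions 90 degrees apart. Red arm along +x to x = 92 mm, 20 wide, z = 6 to 20, carries an upright handle. Grip the hub across its +y and -y sides at z = 27 mm. Stands on its hub.
- crank_handle (a point): Point on the axis of the round black handle, 80 mm from the hub's axis, 52 mm above the hub's underside. The handle is 22 mm in diameter, z = 24 to 74 mm above the hub's underside, and spins freely on its own axis, so it can be pinched from above and led round the shaft without turning the gripper.
- mat: Blue mat, fixed, 200 (x) x 160 (y) mm, 2 mm thick. Origin: centre of its underside.
- rack_a: White tube rack with blue-capped tubes, 56 mm in its x, 76 mm in its y (long side), block 60 mm high, caps up to 78 mm; 0.15 to 0.31 kg. Origin: centre of its underside; z up. Grip it across its x faces with the pads about 46 mm above its underside, so that the fingertips pass over the jaws. May be absent.
- rack_b: White tube rack with blue-capped tubes, 56 mm in its x, 76 mm in its y (long side), block 60 mm high, caps up to 78 mm; 0.15 to 0.31 kg. Origin: centre of its underside; z up. Grip it across its x faces with the pads about 46 mm above its underside, so that the fingertips pass over the jaws. May be absent.
- rack_c: White tube rack with blue-capped tubes, 56 mm in its x, 76 mm in its y (long side), block 60 mm high, caps up to 78 mm; 0.15 to 0.31 kg. Origin: centre of its underside; z up. Grip it across its x faces with the pads about 46 mm above its underside, so that the fingertips pass over the jaws. May be absent.
- reagent: Brown reagent bottle, 60 mm in diameter, 140 mm high, to be left alone. Origin: centre of its underside.
- beaker: Empty glass beaker, 64 mm in diameter, 80 mm high, to be left alone. Origin: centre of its underside.
- jar: White jar with an orange lid, 60 mm in diameter, 75 mm high, to be left alone. Origin: centre of its underside.
There are look-alikes about, which are no part of the job. Leave any turquoise look-alike of the rack_a alone.

How it is judged:
By the outcome, as a careful person would: the job done as asked, in the order asked, and still so for the second after the job is handed in, with the robot touching nothing.
Of rack_a, rack_b, rack_c only 2 to 3 are there at a start; the rules pass over those that are not, and their reading is None.
At some moment in a run one of rack_a, rack_b, rack_c, crank may be knocked a few centimetres aside while the robot is not near it.
It also fails if it takes over 200 s, if anything falls off the work surface, if the arm or the gripper's body presses on something with over 40 N, if the wrist force passes 120 N, or if a joint passes its speed limit or range.

### The arm

A 6-joint arm with a two-finger parallel gripper is mounted at the origin on the work surface. World frame = base frame: x ahead of the robot, y to its left, z up, the work surface at z = 0. Lengths are in m, angles in rad, forces in N, time in s.
With the tool pointing down it reaches from about 0.425 to 0.95 m from the base axis. Payload 3.5 kg.
Tool frame: the origin (TCP) lies between the finger pads; the fingertips stand 14 mm ahead of it and the grasp point (between the pads) lies 5 mm behind it; z points along the fingers, y is the line along which they close (so a half turn about z gives the same grasp; the last joint's range is limited). The gripper opens to 85 mm and grips with 20 to 120 N. Pads are 22 mm wide; open, the fingers measure 114 mm over their backs; the gripper's body (76 mm by 85 mm) begins 54 mm behind the grasp point. The pads swing forward as they close: fully open they stand 13 mm farther back than shut.
Start: joints at [-1.476, 0.286, 1.577, -0, 1.279, -0.15], TCP at [0.164, -0.655, 0.245] pointing down, gripper open.
Joint ranges: [-2.77, 2.77], [-0.9, 2.22], [0.21, 2.48], [-1.53, 4.67], [0.24, 2.81], [-2.84, 2.84]. Speed limits (rad/s): [2.79, 2.79, 3.14, 3.14, 3.14, 3.14].

### API

Orientations are given as a unit quaternion [x, y, z, w].
In Python, from plant import * gives the robot as it stands.
- The arm moves only by the tool step_arm, never from a script. Its argument "commands" is a list of rows, each an object of numbers: "gripper": the gripper's target within -1 to 1 (shut at 1, half-way at 0, fully open at -1); "x", "y", "z": the shift along the tool's x, y, z in mm; "spin": the turn about the tool's z in degrees. A call has exactly 10 rows; each row shifts and turns the commanded pose from where the row before left it, along the tool's axes as they then stand; what a row does not reach is not made up. A row lasts 1/10 s, in which the tool goes at most 50 mm and 8.59 degrees, less where a joint would pass 70% of its speed; a pose out of reach is approached as far as the arm can. A call with a gripper value outside its range is refused whole. The fingers move at their own pace and stop on an object; "force" is the grip in N (left out, the last holds). Time passes only in rows, so rows that do not move let the fingers close, or fill a call up. It gives the time, the measured TCP pose, the force, the opening and the grip force at its end, in the units of the state.
- get_state(): the state, without advancing time (a new reading comes with each control period).
- read_camera(name): name is "side" or "top"; returns a dict with "color" (384x512x3 uint8, red, green, blue), "z_map" (384x512 float32, m along the optical axis (not along the pixel's ray), 0 where there is no reading), "fx", "fy", "cx", "cy" (pixels), "eye" and "attitude" of the camera in the world. Camera axes: x right, y up, looking along -z (the intrinsics and any distortion apply to the point x, -y, -z); pixel columns grow to the right and rows downward; lengths in m; the calibration is good to about 2 mm. A picture is of the moment at which its call begins.
- sign_off(): hands the job in; it is judged then, once.
The state is a dict: "time": time; "qpos": joint angles; "dq": joint speeds; "joint_efforts": joint torques, N m; "eef_pos": TCP position; "tcp_rot": TCP orientation; "contact_force": force on the tool from outside, world axes, zero at the start; "wrist_torque": the same for the moment, N m; "opening": opening from 0.0 (shut) to 1.0 (fully open); "finger_force": force on a finger pad.
Only numpy, scipy, OpenCV 4.12 (cv2) and the standard library are available. Lean on these libraries where they do the work, as an engineer would, in place of code of your own. Each camera call takes 0.05 s, during which the arm holds its last target. There are 200 camera calls.

## Working session

There is one attempt and no reset: what is moved stays moved. The work goes in short steps, Python scripts to look and compute and a tool call to move; the robot and the scene stay as the last step left them, time stands still between calls to the robot, and variables do not carry over. Pictures are saved under pics/ and viewed, at most 14 in all, crops included, and the job is handed in when it is done.

Besides the shell and the picture viewer there is one more tool, called after "Request:" by a JSON object that holds its "op" and its "data", one argument or row to a line. step_arm: Moves the arm, as the interface text tells. Its arguments: {"type":"object","properties":{"commands":{"type":"array"},"force":{"type":"number"}},"required":["commands"]}

```bash
ls; mkdir -p pics; cat > h.py <<'E'
from plant import *
import numpy as np, cv2
from scipy.spatial.transform import Rotation as R
def cam(name):
    c=read_camera(name); return c
def pts(c):
    z=c["z_map"]; h,w=z.shape
    u,v=np.meshgrid(np.arange(w),np.arange(h))
    p=np.stack([(u-c["cx"])/c["fx"]*z,-(v-c["cy"])/c["fy"]*z,-z],-1)
    a=np.array(c["attitude"]); Rm=a if a.shape==(3,3) else R.from_quat(a).as_matrix()
    return p@Rm.T+np.array(c["eye"])
def save(c,n,s=1.5):
    cv2.imwrite("pics/"+n,cv2.resize(c["color"][:,:,::-1],None,fx=s,fy=s))
E
python3 - <<'E'
from h import *
s=get_state();print(s)
for n in("top","side"):
    c=cam(n);save(c,n+"0.png");print(n,{k:c[k] for k in c if k not in("color","z_map")})
    np.savez(n+"0.npz",color=c["color"],P=pts(c),z=c["z_map"])
    print((c["z_map"]>0).mean())
E
```

```text
pics
{'time': 0.0, 'qpos': array([-1.47599615e+00,  2.87183530e-01,  1.57818222e+00,  2.44203836e-05,
        1.27858030e+00, -1.49981299e-01]), 'dq': array([-0.00051844,  0.00010311, -0.00072057, -0.00113872, -0.00077729,
       -0.0007073 ]), 'joint_efforts': array([ 5.38905188e-04, -4.05980229e+01, -2.92624587e+01, -1.51273404e-06,
        5.96475831e-03,  1.48867446e-06]), 'eef_pos': array([ 0.16356931, -0.65424155,  0.24393239]), 'tcp_rot': array([ 9.92519343e-01,  1.22081816e-01,  4.41455989e-05, -1.17592688e-03]), 'contact_force': array([0.33476628, 0.51290339, 0.53583677]), 'wrist_torque': array([ 0.00893265, -0.01309845, -0.01467251]), 'finger_force': 0.0, 'opening': 1.0017025100698993}
top {'fx': 390.8579848784809, 'fy': 390.8579848784809, 'cx': 255.95435535142997, 'cy': 191.30699876163476, 'eye': array([0.36729826, 0.00521814, 1.4667953 ]), 'attitude': array([ 0.03201712, -0.01715291, -0.69892974,  0.71426739])}
0.9961140950520834
side {'fx': 424.4296853184053, 'fy': 424.4296853184053, 'cx': 258.96993744298913, 'cy': 190.97763331307567, 'eye': array([0.37066362, 1.01645484, 0.70409303]), 'attitude': array([-0.03284672,  0.49030455,  0.86983224, -0.04375416])}
0.9960683186848959
```

View pics/top0.png

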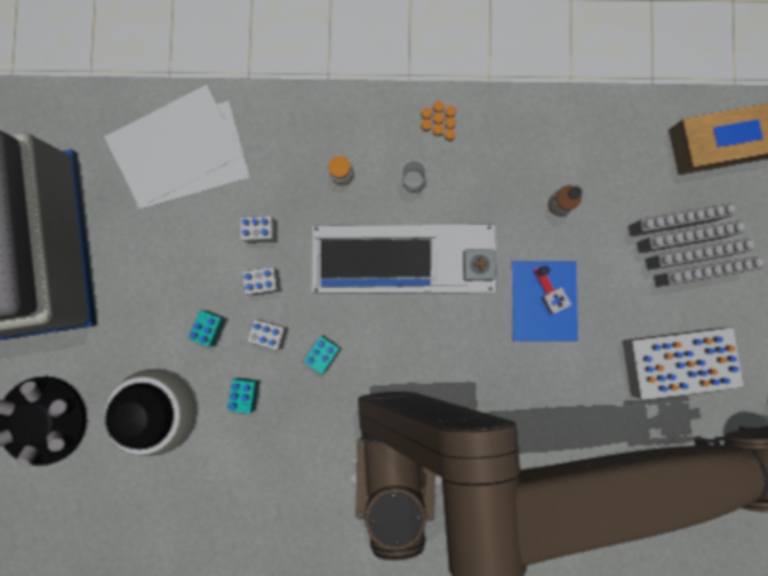

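View pics/side0.png

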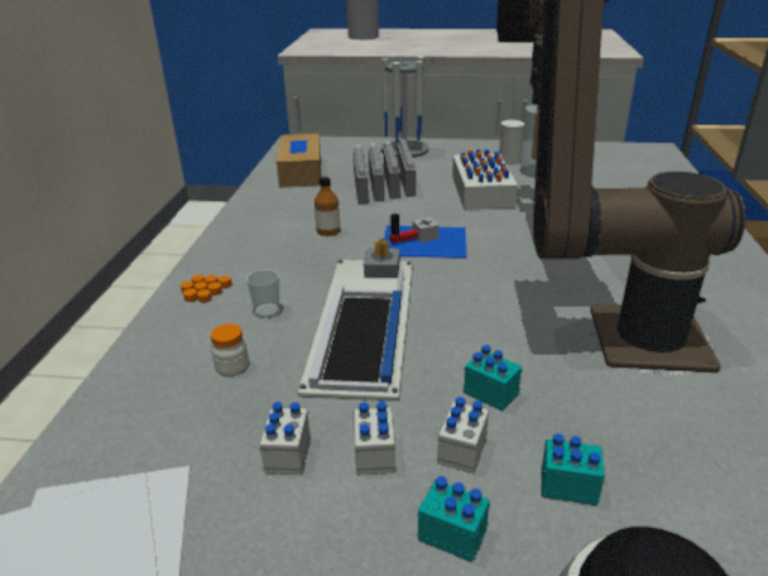

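The top view (1.5x) shows three white racks at (256,228), (260,281) and (266,334), and turquoise decoys around (206,328), (322,355) and (242,396). The platform spans (313–496, 224–292) with the shaft at (481,264). The crank is at (557,300) on the mat, with its arm pointing up-left.

```bash
cat >> h.py <<'E'
def rect(Q):
    (c,s,a)=cv2.minAreaRect((Q*1000).astype(np.float32)); 
    if s[0]>s[1]: s=s[::-1]; a+=90   # a+90 = long dir
    return np.round(c,1),np.round(s,1),round((a+90)%180,1)  # angle of LONG side
def blobs(c,P,mask,zlo,zhi,minn=30):
    m=(mask&(P[...,2]>zlo)&(P[...,2]<zhi)).astype(np.uint8)
    n,l,st,ce=cv2.connectedComponentsWithStats(m)
    return [(l==i) for i in range(1,n) if st[i,4]>=minn]
E
python3 - <<'E'
from h import *
for n in("top","side"):
    d=np.load(n+"0.npz");C=d["color"];P=d["P"]
    H=cv2.cvtColor(C,cv2.COLOR_RGB2HSV).astype(int)
    ok=(d["z"]>0)&(np.abs(P[...,0]-.45)<.4)&(np.abs(P[...,1])<.6)
    print(n,"table z",np.median(P[...,2][ok&(np.abs(P[...,2])<.01)]))
    white=ok&(H[...,1]<70)&(H[...,2]>90); blue=ok&(H[...,0]>100)&(H[...,0]<128)&(H[...,1]>120)
    red=ok&((H[...,0]<8)|(H[...,0]>170))&(H[...,1]>130)
    turq=ok&(H[...,0]>78)&(H[...,0]<98)&(H[...,1]>120)
    for nm,m,lo,hi in(("rack",ok&~turq,.052,.068),("gear",ok,.043,.053),("shaft",ok,.060,.09),("mat",blue,-.003,.01),("jaw",blue,.022,.05),("red",red,.01,.035),("plat/jaw",white,.006,.02),("caps",blue,.066,.09),("turq",turq,.05,.07)):
        for b in blobs(None,P,m,lo,hi,8):
            Q=P[b]; 
            if Q[:,0].mean()<.2 :continue
            v,u=np.argwhere(b).mean(0); print(nm,len(Q),"px",int(u*1.5),int(v*1.5),*rect(Q[:,:2]),"med",np.round(np.median(Q,0)*1000,1), "z95",round(np.percentile(Q[:,2],95)*1000,1))
E
```

```text
top table z -0.00020409723187730933
rack 28 px 413 166 [759.2 -28.8] [24.1 52.2] 83.2 med [765.  -28.9  59.5] z95 66.5
rack 21 px 340 176 [735.6 149.4] [13.2 47.4] 98.2 med [732.8 144.7  55.1] z95 66.3
rack 28 px 556 204 [ 675.  -379.3] [19.4 55.1] 33.7 med [ 670.7 -372.    57.3] z95 66.6
rack 247 px 255 228 [604.6 353.4] [57.  75.6] 91.6 med [601.9 350.1  59.8] z95 64.8
rack 18 px 637 227 [ 620.9 -568.6] [ 5.9 28.8] 25.9 med [ 619.8 -568.7   57.8] z95 67.4
rack 14 px 645 243 [ 582. -589.] [ 3.9 25.1] 15.1 med [ 581.5 -588.8   60.7] z95 66.4
rack 251 px 258 280 [474.5 341.2] [56.1 77.5] 100.2 med [474.6 339.7  59.8] z95 64.9
rack 9 px 540 271 [ 510.  -336.9] [ 6.5 19.2] 26.8 med [ 506.7 -335.5   62.1] z95 67.6
rack 9 px 195 316 [384.3 488.6] [ 3.8 30.3] 159.7 med [384.1 487.1  59.1] z95 63.7
rack 249 px 264 334 [345.8 321. ] [56.  76.2] 75.1 med [344.4 319.6  59.6] z95 64.4
rack 156 px 638 367 [ 285.1 -575.3] [ 37.5 138.6] 6.7 med [ 281.5 -565.9   64.3] z95 67.7
rack 15 px 648 351 [ 323.5 -591. ] [15.1 15.2] 31.4 med [ 326.3 -589.5   66.2] z95 67.3
rack 13 px 307 363 [275.6 212.8] [1
[... 11879 characters left out ...]
ed [221.  379.7  77.1] z95 79.9
caps 53 px 440 482 [374.4 452.5] [11.4 13.4] 51.5 med [374.3 454.2  77.4] z95 79.6
caps 54 px 457 488 [353.5 460.8] [11.6 11.8] 176.0 med [353.4 463.   77.5] z95 80.0
caps 55 px 475 494 [331.6 468.2] [12.2 13.2] 111.6 med [331.4 470.5  78.2] z95 79.5
caps 57 px 449 503 [362.1 484.3] [11.2 13.8] 91.6 med [362.1 487.1  77.5] z95 80.1
caps 58 px 467 510 [340.3 491.5] [11.2 15. ] 90.7 med [340.5 494.8  77.6] z95 79.6
turq 9 px 490 355 [303.1 166.1] [ 5.6 23.5] 94.1 med [303.2 163.4  61.8] z95 66.6
turq 348 px 493 371 [300.2 188.6] [58.6 75.6] 148.3 med [297.7 201.9  60.1] z95 63.0
turq 756 px 451 510 [358.  473.7] [54.1 74. ] 160.3 med [361.2 483.8  60.2] z95 62.4
```

Request:
{"op": "step_arm", "data": {
  "commands": [
    {"x": 48,"spin": -7.75,"gripper": -1},
    {"x": 48,"spin": -7.75},
    {"x": 48,"spin": -7.75},
    {"x": 48,"spin": -7.75},
    {"x": 48,"spin": -7.75},
    {"x": 48,"spin": -7.75},
    {"x": 48,"spin": -7.75},
    {"x": 48,"spin": -7.75},
    {"x": 48,"spin": -7.75},
    {"x": 48,"spin": -7.75}
  ],
  "force": 50
}}

```text
invalid input
```

Request:
{"op": "step_arm", "data": {
  "commands": [
    {"gripper": -1,"x": 48,"y": 0,"z": 0,"spin": -7.75},
    {"gripper": -1,"x": 48,"y": 0,"z": 0,"spin": -7.75},
    {"gripper": -1,"x": 48,"y": 0,"z": 0,"spin": -7.75},
    {"gripper": -1,"x": 48,"y": 0,"z": 0,"spin": -7.75},
    {"gripper": -1,"x": 48,"y": 0,"z": 0,"spin": -7.75},
    {"gripper": -1,"x": 48,"y": 0,"z": 0,"spin": -7.75},
    {"gripper": -1,"x": 48,"y": 0,"z": 0,"spin": -7.75},
    {"gripper": -1,"x": 48,"y": 0,"z": 0,"spin": -7.75},
    {"gripper": -1,"x": 48,"y": 0,"z": 0,"spin": -7.75},
    {"gripper": -1,"x": 48,"y": 0,"z": 0,"spin": -7.75}
  ],
  "force": 50
}}

```text
time: 1.1
eef_pos: [0.4564, -0.3177, 0.2447]
tcp_rot: [0.695, 0.719, 0.0, -0.0]
contact_force: [0.5, 0.5, -0.9]
opening: 0.997
finger_force: 0.0
```

Request:
{"op": "step_arm", "data": {
  "commands": [
    {"gripper": -1,"x": 47,"y": 14,"z": 0,"spin": 0},
    {"gripper": -1,"x": 47,"y": 14,"z": 0,"spin": 0},
    {"gripper": -1,"x": 47,"y": 14,"z": 0,"spin": 0},
    {"gripper": -1,"x": 47,"y": 14,"z": 0,"spin": 0},
    {"gripper": -1,"x": 47,"y": 14,"z": 0,"spin": 0},
    {"gripper": -1,"x": 47,"y": 14,"z": 0,"spin": 0},
    {"gripper": -1,"x": 47,"y": 14,"z": 0,"spin": 0},
    {"gripper": -1,"x": 47,"y": 14,"z": 0,"spin": 0},
    {"gripper": -1,"x": 47,"y": 14,"z": 0,"spin": 0},
    {"gripper": -1,"x": 47,"y": 14,"z": 0,"spin": 0}
  ]
}}

```text
time: 2.1
eef_pos: [0.5832, 0.1558, 0.2449]
tcp_rot: [0.698, 0.717, -0.0, -0.0]
contact_force: [0.5, -0.3, -0.3]
opening: 1.004
finger_force: 0.0
```

```bash
cat >> h.py <<'E'
def go(x,y,ty=None):
    "mm along tool axes to world (x,y) mm; spin so that tool y has angle ty deg"
    s=get_state(); M=R.from_quat(s["tcp_rot"]).as_matrix(); p=s["eef_pos"]*1000
    d=np.array([x,y,p[2]])-p
    a=np.degrees(np.arctan2(M[1,1],M[0,1]))
    print("t",round(s["time"],1),"tcp",p.round(1),"tooly",a.round(2),"-> x,y",(M.T@d)[:2].round(1),"spin",None if ty is None else round((a-ty+90)%180-90,2))
def racks(name="side"):
    c=cam(name);P=pts(c);H=cv2.cvtColor(c["color"],cv2.COLOR_RGB2HSV).astype(int)
    ok=(c["z_map"]>0)&(P[...,0]>.28)&(P[...,0]<.72)&(P[...,1]>-.3)&(P[...,1]<.6)
    ok&=~((H[...,0]>78)&(H[...,0]<98)&(H[...,1]>120))
    for b in blobs(None,P,ok,.052,.085,100):
        Q=P[b];c0,s,a=rect(Q[:,:2]); print("rack",c0,s,"rack x at",round(a-90,1),"z",np.percentile(Q[:,2]*1000,[50,98]).round(1))
    return c,P,H
E
python3 - <<'E'
from h import *
go(604.8,354.2,1.3)
c,P,H=racks()
E
```

```text
t 2.1 tcp [583.2 155.8 244.9] tooly 1.53 -> x,y [197.7  26.9] spin 0.23
rack [302.2 182. ] [48.7 65.7] rack x at 58.6 z [75.6 81.1]
rack [347.7 322.3] [57. 77.] rack x at -14.8 z [61.5 80. ]
rack [605.3 354.5] [56.3 77.8] rack x at 2.1 z [61.6 79.7]
rack [475.8 342. ] [55.1 79.3] rack x at 8.7 z [61.4 79.7]
rack [357.2 467.4] [17.9 49.1] rack x at -7.9 z [76.8 80.3]
rack [335.8 475.7] [18.6 49. ] rack x at -8.2 z [76.7 80.4]
```

Request:
{"op": "step_arm", "data": {
  "commands": [
    {"gripper": -1,"x": 40,"y": 5.4,"z": 0,"spin": 0},
    {"gripper": -1,"x": 40,"y": 5.4,"z": 0,"spin": 0},
    {"gripper": -1,"x": 40,"y": 5.4,"z": 0,"spin": 0},
    {"gripper": -1,"x": 40,"y": 5.4,"z": 0,"spin": 0},
    {"gripper": -1,"x": 37,"y": 5.4,"z": 0,"spin": 0},
    {"gripper": -1,"x": 0,"y": 0,"z": 20,"spin": 0},
    {"gripper": -1,"x": 0,"y": 0,"z": 30,"spin": 0},
    {"gripper": -1,"x": 0,"y": 0,"z": 30,"spin": 0},
    {"gripper": -1,"x": 0,"y": 0,"z": 20,"spin": 0},
    {"gripper": -1,"x": 0,"y": 0,"z": 0,"spin": 0}
  ]
}}

```text
time: 3.15
eef_pos: [0.6022, 0.3502, 0.1398]
tcp_rot: [0.698, 0.716, -0.004, -0.002]
contact_force: [-1.0, 0.1, 0.2]
opening: 1.002
finger_force: 0.0
```

```bash
python3 - <<'E'
from h import *
go(605,354.4,1.6)
c,P,H=racks(); save(c,"a.png")
E
```

```text
t 3.1 tcp [602.2 350.2 139.8] tooly 1.53 -> x,y [4.1 2.9] spin -0.07
rack [304.9 182.1] [51.  69.2] rack x at 61.5 z [73.9 80.8]
rack [347.5 323. ] [56.4 76.7] rack x at -15.4 z [61.5 79.9]
rack [605.7 354.4] [56.7 79.6] rack x at 2.4 z [61.4 79.6]
rack [476.3 342.9] [55.3 78. ] rack x at 10.0 z [61.5 79.8]
rack [357.2 467.3] [17.8 47.4] rack x at -8.0 z [76.5 80.1]
rack [335.8 474.8] [18.6 49.4] rack x at -8.2 z [77.1 80.5]
```

Request:
{"op": "step_arm", "data": {
  "commands": [
    {"gripper": -1,"x": 4,"y": 3,"z": 10,"spin": 0},
    {"gripper": -1,"x": 0,"y": 0,"z": 35,"spin": 0},
    {"gripper": -1,"x": 0,"y": 0,"z": 35,"spin": 0},
    {"gripper": -1,"x": 0,"y": 0,"z": 14,"spin": 0},
    {"gripper": -1,"x": 0,"y": 0,"z": 5,"spin": 0},
    {"gripper": -1,"x": 0,"y": 0,"z": 0,"spin": 0},
    {"gripper": 1,"x": 0,"y": 0,"z": 0,"spin": 0},
    {"gripper": 1,"x": 0,"y": 0,"z": 0,"spin": 0},
    {"gripper": 1,"x": 0,"y": 0,"z": 0,"spin": 0},
    {"gripper": 1,"x": 0,"y": 0,"z": 0,"spin": 0}
  ],
  "force": 40
}}

```text
time: 4.2
eef_pos: [0.609, 0.3562, 0.0489]
tcp_rot: [0.698, 0.716, 0.002, 0.0]
contact_force: [-1.7, -0.4, 5.7]
opening: 0.646
finger_force: 45.5
```

```bash
python3 - <<'E'
from h import *
go(605,354.4,1.6)
s=get_state();print(s["contact_force"],s["dq"].round(3))
E
```

```text
t 4.2 tcp [609.  356.2  48.9] tooly 1.52 -> x,y [-1.7 -4.1] spin -0.08
[-1.70061049 -0.41429974  5.65536676] [-0.001 -0.    -0.001  0.001  0.001  0.001]
```

Request:
{"op": "step_arm", "data": {
  "commands": [
    {"gripper": 1,"x": 0,"y": 0,"z": -15,"spin": 0},
    {"gripper": 1,"x": 0,"y": 0,"z": -35,"spin": 0},
    {"gripper": 1,"x": 0,"y": 0,"z": -40,"spin": 0},
    {"gripper": 1,"x": -20,"y": -4,"z": -10,"spin": 0},
    {"gripper": 1,"x": -40,"y": -8,"z": 0,"spin": 0},
    {"gripper": 1,"x": -45,"y": -9,"z": 0,"spin": 0},
    {"gripper": 1,"x": -45,"y": -9,"z": 0,"spin": 0},
    {"gripper": 1,"x": -45,"y": -9,"z": 0,"spin": 0},
    {"gripper": 1,"x": -45,"y": -9,"z": 0,"spin": 0},
    {"gripper": 1,"x": -45,"y": -9,"z": 0,"spin": 0}
  ]
}}

```text
time: 5.2
eef_pos: [0.5577, 0.0673, 0.1466]
tcp_rot: [0.698, 0.717, 0.0, 0.0]
contact_force: [-0.2, -0.1, -2.9]
opening: 0.641
finger_force: 44.7
```

Request:
{"op": "step_arm", "data": {
  "commands": [
    {"gripper": 1,"x": -45,"y": -9,"z": 0,"spin": 0},
    {"gripper": 1,"x": -30,"y": -7,"z": 0,"spin": 0},
    {"gripper": 1,"x": -20,"y": -4,"z": 0,"spin": 0},
    {"gripper": 1,"x": 0,"y": 0,"z": 15,"spin": 0},
    {"gripper": 1,"x": 0,"y": 0,"z": 20,"spin": 0},
    {"gripper": 1,"x": 0,"y": 0,"z": 10,"spin": 0},
    {"gripper": 1,"x": 0,"y": 0,"z": 0,"spin": 0},
    {"gripper": 1,"x": 0,"y": 0,"z": 0,"spin": 0},
    {"gripper": 1,"x": 0,"y": 0,"z": 0,"spin": 0},
    {"gripper": 1,"x": 0,"y": 0,"z": 0,"spin": 0}
  ]
}}

```text
time: 6.2
eef_pos: [0.5418, -0.0263, 0.1023]
tcp_rot: [0.697, 0.717, 0.0, 0.001]
contact_force: [0.1, 0.1, -2.5]
opening: 0.647
finger_force: 44.6
```

```bash
python3 - <<'E'
from h import *
go(542.4,-26.6,1.5)
c,P,H=racks(); save(c,"b.png")
# bay floor / jaws
s=get_state();print(s["contact_force"])
H_=H
blue=(H[...,0]>100)&(H[...,0]<128)&(H[...,1]>120)&(P[...,0]>.4)&(P[...,1]>-.1)&(P[...,1]<.22)
for b in blobs(0,P,blue,.028,.045,50):
    print("jaw",rect(P[b][:,:2]), np.percentile(P[b][:,2],[5,50,95]))
E
```

```text
t 6.2 tcp [541.8 -26.3 102.3] tooly 1.55 -> x,y [-0.3  0.6] spin 0.05
rack [528.9  -6.3] [42.  81.4] rack x at -42.8 z [71.3 84.4]
rack [306.2 181.1] [54.3 68.7] rack x at 66.2 z [75.1 80.5]
rack [347.7 322.4] [57.  78.5] rack x at -14.8 z [61.6 79.9]
rack [476.1 342.7] [55.1 76.5] rack x at 9.5 z [61.5 80.1]
rack [357.1 467.9] [17.9 49.8] rack x at -7.5 z [77.  80.6]
rack [335.9 475.1] [18.7 49.2] rack x at -8.4 z [77.  80.3]
[-0.38340879  0.55336247 -2.75505157]
jaw (array([480. ,  64.2]), array([ 17.4, 268.3]), 91.6) [0.0324194  0.03544698 0.03770422]
```

View pics/b.png

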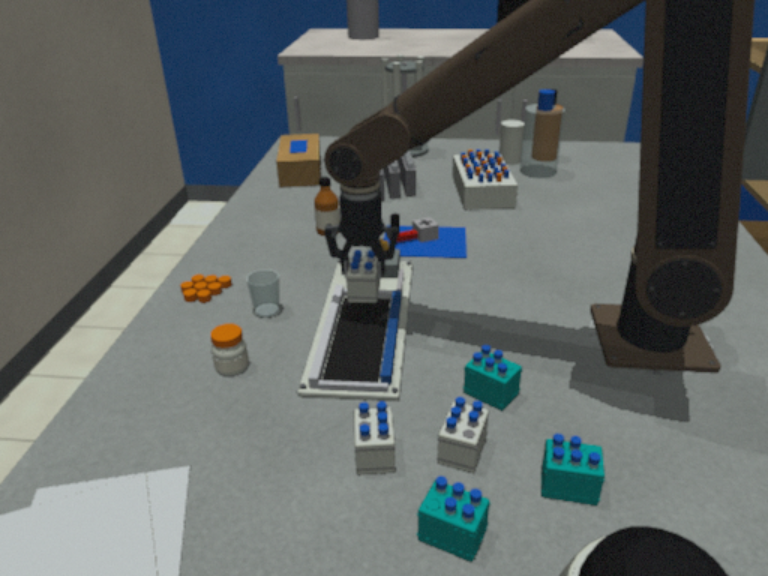

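The rack is held upright at (362,275) over the gearbox end of the bay, clear of both jaws. I'll lower it next.

Request:
{"op": "step_arm", "data": {
  "commands": [
    {"gripper": 1,"x": 0,"y": 0,"z": 20,"spin": 0},
    {"gripper": 1,"x": 0,"y": 0,"z": 12,"spin": 0},
    {"gripper": 1,"x": 0,"y": 0,"z": 5,"spin": 0},
    {"gripper": 1,"x": 0,"y": 0,"z": 4,"spin": 0},
    {"gripper": 1,"x": 0,"y": 0,"z": 0,"spin": 0},
    {"gripper": 0.1,"x": 0,"y": 0,"z": 0,"spin": 0},
    {"gripper": -1,"x": 0,"y": 0,"z": 0,"spin": 0},
    {"gripper": -1,"x": 0,"y": 0,"z": 0,"spin": 0},
    {"gripper": -1,"x": 0,"y": 0,"z": 0,"spin": 0},
    {"gripper": -1,"x": 0,"y": 0,"z": -10,"spin": 0}
  ]
}}

```text
time: 7.25
eef_pos: [0.5401, -0.0263, 0.0695]
tcp_rot: [0.698, 0.716, -0.001, -0.001]
contact_force: [-0.8, -0.3, 0.5]
opening: 1.002
finger_force: 0.0
```

Request:
{"op": "step_arm", "data": {
  "commands": [
    {"gripper": -1,"x": 0,"y": 0,"z": -35,"spin": 0},
    {"gripper": -1,"x": 0,"y": 0,"z": -40,"spin": 0},
    {"gripper": -1,"x": 0,"y": 0,"z": -35,"spin": 0},
    {"gripper": -1,"x": 40,"y": -7,"z": 0,"spin": -1},
    {"gripper": -1,"x": 48,"y": -10,"z": 0,"spin": -2},
    {"gripper": -1,"x": 48,"y": -10,"z": 0,"spin": -2},
    {"gripper": -1,"x": 48,"y": -12,"z": 0,"spin": -2},
    {"gripper": -1,"x": 48,"y": -12,"z": 0,"spin": -1},
    {"gripper": -1,"x": 48,"y": -12,"z": 0,"spin": 0},
    {"gripper": -1,"x": 48,"y": -12,"z": 0,"spin": 0}
  ]
}}

```text
time: 8.25
eef_pos: [0.4304, 0.2924, 0.1815]
tcp_rot: [0.646, 0.763, 0.001, 0.0]
contact_force: [0.7, 0.1, 0.1]
opening: 0.999
finger_force: 0.0
```

Request:
{"op": "step_arm", "data": {
  "commands": [
    {"gripper": -1,"x": 24,"y": -4,"z": 0,"spin": 0},
    {"gripper": -1,"x": 0,"y": 0,"z": 0,"spin": 0},
    {"gripper": -1,"x": 0,"y": 0,"z": 0,"spin": 0},
    {"gripper": -1,"x": 0,"y": 0,"z": 0,"spin": 0},
    {"gripper": -1,"x": 0,"y": 0,"z": 0,"spin": 0},
    {"gripper": -1,"x": 0,"y": 0,"z": 0,"spin": 0},
    {"gripper": -1,"x": 0,"y": 0,"z": 0,"spin": 0},
    {"gripper": -1,"x": 0,"y": 0,"z": 0,"spin": 0},
    {"gripper": -1,"x": 0,"y": 0,"z": 0,"spin": 0},
    {"gripper": -1,"x": 0,"y": 0,"z": 0,"spin": 0}
  ]
}}

```text
time: 9.25
eef_pos: [0.4234, 0.3136, 0.1803]
tcp_rot: [0.646, 0.763, -0.0, -0.0]
contact_force: [-0.4, 1.0, -1.3]
opening: 1.007
finger_force: 0.0
```

```bash
python3 - <<'E'
from h import *
c,P,H=racks(); save(c,"c.png")
go(475.9,342.5,9.6)
E
```

```text
rack [305.1 181.4] [53.4 68.6] rack x at 63.1 z [74.7 80.5]
rack [347.7 322.6] [56.7 78.1] rack x at -14.7 z [61.5 80. ]
rack [475.6 343.1] [55.1 76.2] rack x at 8.6 z [61.4 79.9]
rack [357.  467.6] [18.  48.3] rack x at -7.7 z [76.8 80.1]
rack [335.7 474.4] [18.7 50.2] rack x at -8.3 z [76.6 79.7]
t 9.3 tcp [423.3 313.6 180.3] tooly 9.53 -> x,y [19.8 56.6] spin -0.07
```

Request:
{"op": "step_arm", "data": {
  "commands": [
    {"gripper": -1,"x": 10,"y": 28,"z": 0,"spin": 0},
    {"gripper": -1,"x": 10,"y": 28,"z": 20,"spin": 0},
    {"gripper": -1,"x": 0,"y": 0,"z": 35,"spin": 0},
    {"gripper": -1,"x": 0,"y": 0,"z": 20,"spin": 0},
    {"gripper": -1,"x": 0,"y": 0,"z": 25,"spin": 0},
    {"gripper": -1,"x": 0,"y": 0,"z": 25,"spin": 0},
    {"gripper": -1,"x": 0,"y": 0,"z": 14,"spin": 0},
    {"gripper": -1,"x": 0,"y": 0,"z": 0,"spin": 0},
    {"gripper": -1,"x": 0,"y": 0,"z": 0,"spin": 0},
    {"gripper": -1,"x": 0,"y": 0,"z": 0,"spin": 0}
  ]
}}

```text
time: 10.3
eef_pos: [0.4764, 0.3432, 0.043]
tcp_rot: [0.646, 0.763, 0.001, 0.001]
contact_force: [0.1, 0.4, 0.0]
opening: 0.997
finger_force: 0.0
```

```bash
python3 - <<'E'
from h import *
go(475.9,342.5,9.6)
c=cam("top");save(c,"d.png")
P=pts(c);H=cv2.cvtColor(c["color"],cv2.COLOR_RGB2HSV).astype(int)
ok=(P[...,0]>.45)&(P[...,0]<.65)&(P[...,1]>-.13)&(P[...,1]<.25)
for b in blobs(0,P,ok,.055,.1,30): print(rect(P[b][:,:2]),np.percentile(P[b][:,2],[50,98]))
E
```

```text
t 10.3 tcp [476.4 343.2  43. ] tooly 9.53 -> x,y [-0.6 -0.6] spin -0.07
(array([540.7, -27.6]), array([55.4, 72.2]), 91.2) [0.07193936 0.09282842]
```

View pics/d.png

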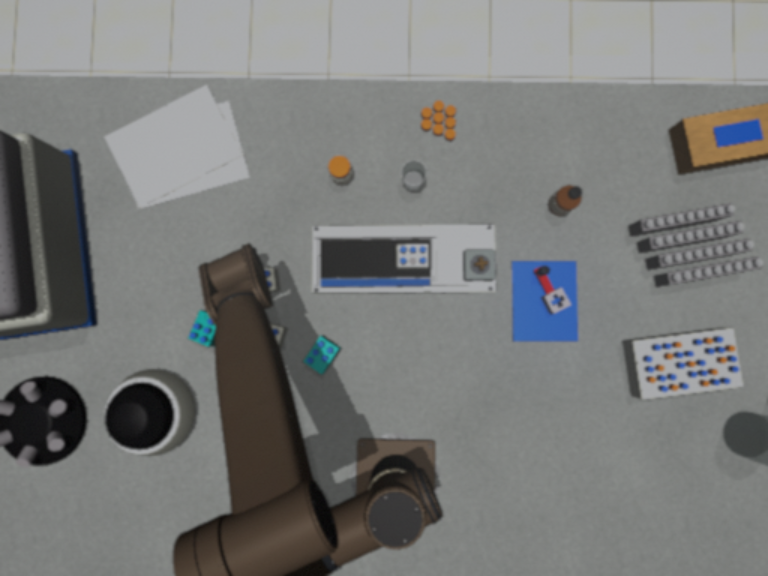

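The view shows rack 1 seated in the bay at (412,256), with its top at z 72 mm as expected. The crank hasn't moved, still at (557,300), and the gripper is around rack 2.

Request:
{"op": "step_arm", "data": {
  "commands": [
    {"gripper": 1,"x": 0,"y": 0,"z": 0,"spin": 0},
    {"gripper": 1,"x": 0,"y": 0,"z": 0,"spin": 0},
    {"gripper": 1,"x": 0,"y": 0,"z": 0,"spin": 0},
    {"gripper": 1,"x": 0,"y": 0,"z": 0,"spin": 0},
    {"gripper": 1,"x": 0,"y": 0,"z": -15,"spin": 0},
    {"gripper": 1,"x": 0,"y": 0,"z": -35,"spin": 4},
    {"gripper": 1,"x": 0,"y": 0,"z": -40,"spin": 4},
    {"gripper": 1,"x": -10,"y": 2,"z": -15,"spin": 0},
    {"gripper": 1,"x": -25,"y": 5,"z": 0,"spin": 0},
    {"gripper": 1,"x": -40,"y": 8,"z": 0,"spin": 0}
  ]
}}

```text
time: 11.35
eef_pos: [0.4919, 0.2679, 0.1467]
tcp_rot: [0.696, 0.718, 0.0, 0.0]
contact_force: [1.0, -0.7, -2.6]
opening: 0.647
finger_force: 44.5
```

Request:
{"op": "step_arm", "data": {
  "commands": [
    {"gripper": 1,"x": -45,"y": 9,"z": 0,"spin": 0},
    {"gripper": 1,"x": -45,"y": 9,"z": 0,"spin": 0},
    {"gripper": 1,"x": -45,"y": 9,"z": 0,"spin": 0},
    {"gripper": 1,"x": -40,"y": 8,"z": 0,"spin": 0},
    {"gripper": 1,"x": -25,"y": 5,"z": 0,"spin": 0},
    {"gripper": 1,"x": -7,"y": 2,"z": 10,"spin": 0},
    {"gripper": 1,"x": 0,"y": 0,"z": 20,"spin": 0},
    {"gripper": 1,"x": 0,"y": 0,"z": 10,"spin": 0},
    {"gripper": 1,"x": 0,"y": 0,"z": 0,"spin": 0},
    {"gripper": 1,"x": 0,"y": 0,"z": 0,"spin": 0}
  ]
}}

```text
time: 12.35
eef_pos: [0.5392, 0.0629, 0.1058]
tcp_rot: [0.697, 0.717, -0.0, -0.001]
contact_force: [0.3, -0.4, -0.9]
opening: 0.647
finger_force: 44.3
```

```bash
python3 - <<'E'
from h import *
go(540,63.4,1.5); print(get_state()["opening"]*85)
c,P,H=racks()
E
```

```text
t 12.3 tcp [539.2  62.9 105.8] tooly 1.6 -> x,y [0.5 0.8] spin 0.1
55.025765221728726
rack [520.6  63.4] [ 48.5 108.6] rack x at -28.5 z [76.4 84.7]
rack [304.1 185.5] [40.8 65.8] rack x at 58.0 z [75.8 80.7]
rack [347.6 322.7] [56.7 76.9] rack x at -14.3 z [61.5 79.9]
rack [357.1 466.5] [18.  49.7] rack x at -7.8 z [76.5 80.1]
rack [335.8 475.2] [18.6 49. ] rack x at -8.2 z [76.8 79.9]
```

Request:
{"op": "step_arm", "data": {
  "commands": [
    {"gripper": 1,"x": 0,"y": 1,"z": 20,"spin": 0},
    {"gripper": 1,"x": 0,"y": 0,"z": 20,"spin": 0},
    {"gripper": 1,"x": 0,"y": 0,"z": 7,"spin": 0},
    {"gripper": 1,"x": 0,"y": 0,"z": 4,"spin": 0},
    {"gripper": 1,"x": 0,"y": 0,"z": 1,"spin": 0},
    {"gripper": 0.1,"x": 0,"y": 0,"z": 0,"spin": 0},
    {"gripper": -1,"x": 0,"y": 0,"z": 0,"spin": 0},
    {"gripper": -1,"x": 0,"y": 0,"z": 0,"spin": 0},
    {"gripper": -1,"x": 0,"y": 0,"z": 0,"spin": 0},
    {"gripper": -1,"x": 0,"y": 0,"z": -10,"spin": 0}
  ]
}}

```text
time: 13.4
eef_pos: [0.5399, 0.0623, 0.0638]
tcp_rot: [0.698, 0.716, -0.001, -0.001]
contact_force: [-0.8, -0.4, -0.7]
opening: 1.0
finger_force: 0.0
```

Request:
{"op": "step_arm", "data": {
  "commands": [
    {"gripper": -1,"x": 0,"y": 0,"z": -35,"spin": 0},
    {"gripper": -1,"x": 0,"y": 0,"z": -45,"spin": 0},
    {"gripper": -1,"x": 0,"y": 0,"z": -35,"spin": 0},
    {"gripper": -1,"x": 38,"y": -27,"z": 0,"spin": 0},
    {"gripper": -1,"x": 38,"y": -27,"z": 0,"spin": 0},
    {"gripper": -1,"x": 38,"y": -27,"z": 0,"spin": 0},
    {"gripper": -1,"x": 38,"y": -27,"z": 0,"spin": 0},
    {"gripper": -1,"x": 38,"y": -27,"z": 0,"spin": 0},
    {"gripper": -1,"x": 38,"y": -27,"z": 0,"spin": 0},
    {"gripper": -1,"x": 37,"y": -24,"z": 0,"spin": 0}
  ]
}}

```text
time: 14.4
eef_pos: [0.3464, 0.3236, 0.1806]
tcp_rot: [0.698, 0.716, 0.001, 0.0]
contact_force: [0.6, 0.1, -0.7]
opening: 1.001
finger_force: 0.0
```

Request:
{"op": "step_arm", "data": {
  "commands": [
    {"gripper": -1,"x": 0,"y": 0,"z": 0,"spin": 4},
    {"gripper": -1,"x": 0,"y": 0,"z": 0,"spin": 8},
    {"gripper": -1,"x": 0,"y": 0,"z": 0,"spin": 4.2},
    {"gripper": -1,"x": 0,"y": 0,"z": 20,"spin": 0},
    {"gripper": -1,"x": 0,"y": 0,"z": 25,"spin": 0},
    {"gripper": -1,"x": 0,"y": 0,"z": 10,"spin": 0},
    {"gripper": -1,"x": 0,"y": 0,"z": 0,"spin": 0},
    {"gripper": -1,"x": 0,"y": 0,"z": 0,"spin": 0},
    {"gripper": -1,"x": 0,"y": 0,"z": 0,"spin": 0},
    {"gripper": -1,"x": 0,"y": 0,"z": 0,"spin": 0}
  ]
}}

```text
time: 15.4
eef_pos: [0.3485, 0.3227, 0.1256]
tcp_rot: [0.792, 0.611, 0.001, 0.0]
contact_force: [-0.2, -0.1, -0.1]
opening: 1.001
finger_force: 0.0
```

```bash
python3 - <<'E'
from h import *
c,P,H=racks()
go(347.3,322,-14.7)
E
```

```text
rack [543.2  17.9] [ 56.7 170.5] rack x at 0.3 z [72.5 83.8]
rack [347.3 322.3] [56.6 77.8] rack x at -14.5 z [61.4 79.9]
rack [383.2 461.6] [22.8 54.5] rack x at -18.7 z [73.1 80.3]
rack [357.1 467.4] [18.  49.1] rack x at -7.8 z [76.7 80.3]
rack [335.9 475.4] [18.7 51.2] rack x at -8.2 z [76.7 80.4]
t 15.4 tcp [348.3 322.6 125.4] tooly -14.68 -> x,y [-0.8 -0.8] spin 0.02
```

Request:
{"op": "step_arm", "data": {
  "commands": [
    {"gripper": -1,"x": -1,"y": -1,"z": 30,"spin": 0},
    {"gripper": -1,"x": 0,"y": 0,"z": 35,"spin": 0},
    {"gripper": -1,"x": 0,"y": 0,"z": 18,"spin": 0},
    {"gripper": -1,"x": 0,"y": 0,"z": 0,"spin": 0},
    {"gripper": -1,"x": 0,"y": 0,"z": 0,"spin": 0},
    {"gripper": 1,"x": 0,"y": 0,"z": 0,"spin": 0},
    {"gripper": 1,"x": 0,"y": 0,"z": 0,"spin": 0},
    {"gripper": 1,"x": 0,"y": 0,"z": 0,"spin": 0},
    {"gripper": 1,"x": 0,"y": 0,"z": 0,"spin": 0},
    {"gripper": 1,"x": 0,"y": 0,"z": 0,"spin": 0}
  ]
}}

```text
time: 16.45
eef_pos: [0.3477, 0.3223, 0.0431]
tcp_rot: [0.792, 0.611, 0.002, 0.0]
contact_force: [0.1, -1.0, 7.0]
opening: 0.649
finger_force: 44.7
```

Request:
{"op": "step_arm", "data": {
  "commands": [
    {"gripper": 1,"x": 0,"y": 0,"z": -15,"spin": 0},
    {"gripper": 1,"x": 0,"y": 0,"z": -35,"spin": 0},
    {"gripper": 1,"x": 0,"y": 0,"z": -40,"spin": -4},
    {"gripper": 1,"x": 0,"y": 0,"z": -15,"spin": -8.2},
    {"gripper": 1,"x": 0,"y": 0,"z": 0,"spin": -4},
    {"gripper": 1,"x": -15,"y": 18,"z": 0,"spin": 0},
    {"gripper": 1,"x": -30,"y": 35,"z": 0,"spin": 0},
    {"gripper": 1,"x": -30,"y": 35,"z": 0,"spin": 0},
    {"gripper": 1,"x": -30,"y": 35,"z": 0,"spin": 0},
    {"gripper": 1,"x": -30,"y": 35,"z": 0,"spin": 0}
  ]
}}

```text
time: 17.45
eef_pos: [0.5085, 0.1893, 0.1457]
tcp_rot: [0.698, 0.716, -0.0, -0.0]
contact_force: [0.1, 0.7, -2.4]
opening: 0.645
finger_force: 43.6
```

```bash
python3 - <<'E'
from h import *
go(537.6,153.4,1.5); print(get_state()["opening"]*85)
E
```

```text
t 17.4 tcp [508.5 189.3 145.7] tooly 1.53 -> x,y [-36.7  28.1] spin 0.03
54.85407002807316
```

Request:
{"op": "step_arm", "data": {
  "commands": [
    {"gripper": 1,"x": -20,"y": 15,"z": 0,"spin": 0},
    {"gripper": 1,"x": -17,"y": 13,"z": 0,"spin": 0},
    {"gripper": 1,"x": 0,"y": 0,"z": 15,"spin": 0},
    {"gripper": 1,"x": 0,"y": 0,"z": 25,"spin": 0},
    {"gripper": 1,"x": 0,"y": 0,"z": 25,"spin": 0},
    {"gripper": 1,"x": 0,"y": 0,"z": 10,"spin": 0},
    {"gripper": 1,"x": 0,"y": 0,"z": 0,"spin": 0},
    {"gripper": 1,"x": 0,"y": 0,"z": 0,"spin": 0},
    {"gripper": 1,"x": 0,"y": 0,"z": 0,"spin": 0},
    {"gripper": 1,"x": 0,"y": 0,"z": 0,"spin": 0}
  ]
}}

```text
time: 18.45
eef_pos: [0.538, 0.1548, 0.0728]
tcp_rot: [0.698, 0.717, 0.001, 0.001]
contact_force: [-0.6, -0.1, -2.0]
opening: 0.65
finger_force: 43.6
```

```bash
python3 - <<'E'
from h import *
go(537.6,153.4,1.5)
c,P,H=racks();save(c,"e.png")
E
```

```text
t 18.4 tcp [538.  154.8  72.8] tooly 1.54 -> x,y [-1.4 -0.4] spin 0.04
rack [526.3 184.6] [30.5 75.9] rack x at -60.7 z [70.  84.1]
rack [302.9 182.5] [48.2 66.9] rack x at 55.6 z [75.6 80.6]
rack [357.  467.5] [18.  48.4] rack x at -7.6 z [76.7 80.4]
rack [335.9 475.7] [18.6 49.2] rack x at -8.3 z [76.6 79.9]
```

View pics/e.png

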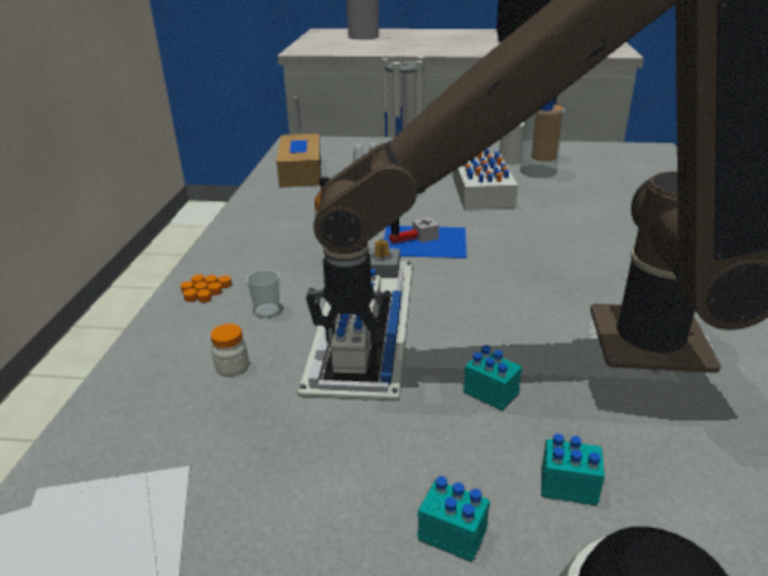

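Rack 3 is at (350,345), over the near end of the bay and inside the jaws. I'll lower and release it, then head for the crank.

Request:
{"op": "step_arm", "data": {
  "commands": [
    {"gripper": 1,"x": -1,"y": 0,"z": 9,"spin": 0},
    {"gripper": 1,"x": 0,"y": 0,"z": 6,"spin": 0},
    {"gripper": 1,"x": 0,"y": 0,"z": 4,"spin": 0},
    {"gripper": 1,"x": 0,"y": 0,"z": 0,"spin": 0},
    {"gripper": 0.1,"x": 0,"y": 0,"z": 0,"spin": 0},
    {"gripper": -1,"x": 0,"y": 0,"z": 0,"spin": 0},
    {"gripper": -1,"x": 0,"y": 0,"z": 0,"spin": 0},
    {"gripper": -1,"x": 0,"y": 0,"z": 0,"spin": 0},
    {"gripper": -1,"x": 0,"y": 0,"z": -20,"spin": 0},
    {"gripper": -1,"x": 0,"y": 0,"z": -40,"spin": 0}
  ]
}}

```text
time: 19.5
eef_pos: [0.534, 0.1531, 0.1087]
tcp_rot: [0.698, 0.716, -0.004, -0.003]
contact_force: [-0.0, 0.6, -1.1]
opening: 0.998
finger_force: 0.0
```

Request:
{"op": "step_arm", "data": {
  "commands": [
    {"gripper": -1,"x": 0,"y": 0,"z": -40,"spin": 0},
    {"gripper": -1,"x": -25,"y": 10,"z": -30,"spin": 0},
    {"gripper": -1,"x": -47,"y": 5,"z": 0,"spin": 0},
    {"gripper": -1,"x": -47,"y": 0,"z": 0,"spin": 0},
    {"gripper": -1,"x": -47,"y": -5,"z": 0,"spin": 0},
    {"gripper": -1,"x": -47,"y": -10,"z": 0,"spin": 0},
    {"gripper": -1,"x": -47,"y": -12,"z": 0,"spin": 0},
    {"gripper": -1,"x": 0,"y": 0,"z": 0,"spin": 0},
    {"gripper": -1,"x": 0,"y": 0,"z": 0,"spin": 0},
    {"gripper": -1,"x": 0,"y": 0,"z": 0,"spin": 0}
  ]
}}

```text
time: 20.5
eef_pos: [0.532, -0.1059, 0.1819]
tcp_rot: [0.697, 0.717, 0.0, -0.0]
contact_force: [0.3, 1.1, -0.2]
opening: 1.002
finger_force: 0.0
```

```bash
cat >> h.py <<'E'
def crank(name,h0=.002):
    c=cam(name);P=pts(c);H=cv2.cvtColor(c["color"],cv2.COLOR_RGB2HSV).astype(int)
    ok=(c["z_map"]>0)&(P[...,0]>.33)&(P[...,0]<.58)&(P[...,1]>-.5)&(P[...,1]<-.235)
    for nm,m,lo,hi in(("hub",ok&(H[...,2]>60)&(H[...,1]<110),h0+.030,h0+.046),("handle",ok,h0+.058,h0+.085),("red",ok&((H[...,0]<8)|(H[...,0]>170))&(H[...,1]>130),h0+.008,h0+.03)):
        for b in blobs(0,P,m,lo,hi,15): print(name,nm,b.sum(),*rect(P[b][:,:2]),"mean",(P[b].mean(0)*1000).round(1))
    return c,P,H
E
python3 - <<'E'
from h import *
for n in("top","side"): c,P,H=crank(n); save(c,"f"+n+".png")
c=cam("top"); P=pts(c)
ok=(P[...,0]>.45)&(P[...,0]<.65)&(P[...,1]>-.13)&(P[...,1]<.25)
for b in blobs(0,P,ok,.055,.1,30): print(rect(P[b][:,:2]),np.percentile(P[b][:,2],[50,98]))
H=cv2.cvtColor(c["color"],cv2.COLOR_RGB2HSV).astype(int)
im=c["color"][150:205,300:400]
im=np.hstack([cv2.resize(im,None,fx=8,fy=8,interpolation=2)]);cv2.imwrite("pics/shaft.png",im[:,:,::-1])
E
```

```text
top hub 138 [ 420.7 -355.6] [47.6 49.9] 111.1 mean [ 420.1 -355.    39.2]
top handle 35 [ 494.  -323.5] [19.1 19.3] 120.1 mean [ 494.1 -323.6   73. ]
top red 55 [ 465.5 -337.5] [17.5 43.5] 22.7 mean [ 465.8 -337.7   21.5]
side hub 113 [ 422.6 -354.3] [47.7 54. ] 111.6 mean [ 422.  -351.    39.6]
side handle 39 [ 495.7 -321.7] [17.4 24. ] 95.3 mean [ 495.8 -320.2   71.7]
side red 88 [ 474.6 -329.2] [18.8 69.5] 22.9 mean [ 471.  -328.2   19.3]
(array([536.9, 152.4]), array([55.5, 73.4]), 91.1) [0.07306679 0.09494534]
(array([539.5,  61. ]), array([53.9, 76.3]), 91.3) [0.0726033  0.09253295]
(array([540.7, -21.9]), array([55.2, 60.8]), 91.2) [0.0723232  0.09356599]
```

View pics/shaft.png

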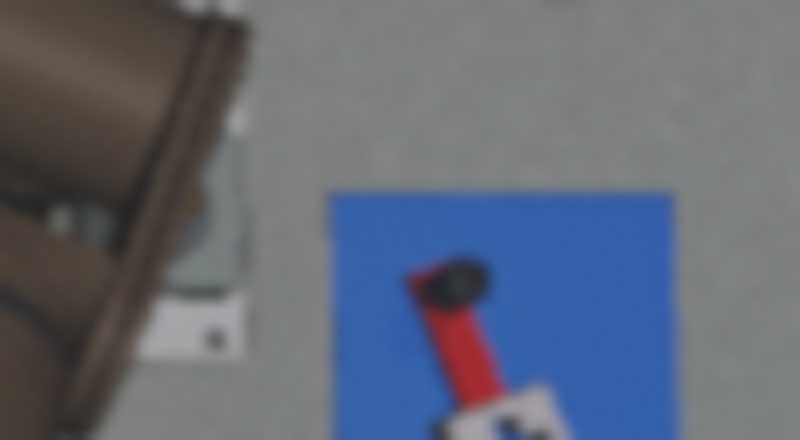

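Between pictures the crank was knocked aside: its hub is now at about (421,−355) with the arm at about 23° (crop: handle at (460,285), hub at (510,410)). All three racks stand in the bay. Next is the spline angle.

```bash
python3 - <<'E'
from h import *
ims=[]
for n in("top","side"):
    d=np.load(n+"0.npz");P=d["P"];C=d["color"]
    m=(np.hypot(P[...,0]-.527,P[...,1]+.1912)<.024)&(P[...,2]>.056)&(P[...,2]<.095)
    v,u=np.argwhere(m).mean(0).astype(int)
    for lo in(.056,.066,.072):
        Q=P[m&(P[...,2]>lo)][:,:2];c0=np.array([.527,-.1912]) if n=="side" else (Q.min(0)+Q.max(0))/2
        for c1 in(c0,np.median(Q,0)):
            z=(Q-c1)@[1,1j]; w=np.abs(z)**2
            S=(w*np.exp(4j*np.angle(z))).sum()/w.sum()
            print(n,lo,len(Q),(c1*1000).round(1),"spline angle",np.degrees(np.angle(S)/4).round(1),"str",abs(S).round(2))
    k=C[v-15:v+15,u-20:u+20]; ims.append(cv2.resize(k,None,fx=10,fy=10,interpolation=cv2.INTER_CUBIC))
    # jaw centre line vs fixed jaw
    H=cv2.cvtColor(C,cv2.COLOR_RGB2HSV).astype(int)
    b=(H[...,0]>100)&(H[...,0]<128)&(H[...,1]>120)&(P[...,2]>.03)&(P[...,2]<.042)&(abs(P[...,1]-.06)<.11)&(P[...,0]>.4)&(P[...,0]<.56)
    f=(H[...,1]<80)&(P[...,2]>.029)&(P[...,2]<.042)&(abs(P[...,1]-.06)<.11)&(P[...,0]>.56)&(P[...,0]<.65)
    for nm,q in(("blue",b),("fixed",f)):
        Q=P[q]; p=np.polyfit(Q[:,1],Q[:,0],1); r=Q[:,0]-np.polyval(p,Q[:,1])
        print(n,nm,len(Q),"x at y=.0634",(np.polyval(p,.0634)*1000).round(1),"yaw",np.degrees(-p[0]).round(2),"halfwidths",np.percentile(r*1000,[1,99]).round(1))
cv2.imwrite("pics/sp.png",np.hstack(ims)[:,:,::-1])
E
```

```text
top 0.056 49 [ 529.1 -191.8] spline angle 4.9 str 0.33
top 0.056 49 [ 525.6 -190.5] spline angle 6.8 str 0.57
top 0.066 44 [ 526.6 -191.8] spline angle 7.6 str 0.49
top 0.066 44 [ 525.5 -190.6] spline angle 7.5 str 0.54
top 0.072 38 [ 526.6 -190.8] spline angle 8.4 str 0.53
top 0.072 38 [ 525.8 -191.1] spline angle 8.2 str 0.56
top blue 222 x at y=.0634 479.2 yaw 1.78 halfwidths [-7.9  7.6]
top fixed 271 x at y=.0634 597.3 yaw 1.28 halfwidths [-8.   8.2]
side 0.056 90 [ 527.  -191.2] spline angle 8.7 str 0.47
side 0.056 90 [ 527.3 -187.4] spline angle 5.9 str 0.42
side 0.066 66 [ 527.  -191.2] spline angle 10.7 str 0.47
side 0.066 66 [ 528.1 -187.3] spline angle 9.9 str 0.4
side 0.072 51 [ 527.  -191.2] spline angle 12.0 str 0.4
side 0.072 51 [ 527.4 -188.3] spline angle 9.7 str 0.36
side blue 258 x at y=.0634 478.9 yaw 1.68 halfwidths [-7.2  8. ]
side fixed 288 x at y=.0634 599.0 yaw 1.71 halfwidths [-7.7  8.5]
```

View pics/sp.png

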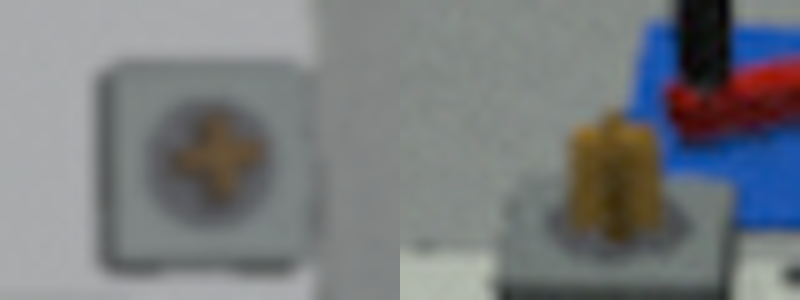

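The left crop shows the plus-shaped shaft at (217,158), turned only slightly. The mask gives about 7–8° and the jaw position about 6.5°, so I'll use 7°. I'll move over the crank hub now.

Request:
{"op": "step_arm", "data": {
  "commands": [
    {"gripper": -1,"x": -41,"y": -19.5,"z": 0,"spin": 0},
    {"gripper": -1,"x": -41,"y": -19.5,"z": 0,"spin": 0},
    {"gripper": -1,"x": -41,"y": -19.5,"z": 0,"spin": 0},
    {"gripper": -1,"x": -41,"y": -19.5,"z": 0,"spin": 0},
    {"gripper": -1,"x": -41,"y": -19.5,"z": 0,"spin": 0},
    {"gripper": -1,"x": -41,"y": -20,"z": 0,"spin": 0},
    {"gripper": -1,"x": 0,"y": 0,"z": 0,"spin": 8},
    {"gripper": -1,"x": 0,"y": 0,"z": 0,"spin": 8},
    {"gripper": -1,"x": 0,"y": 0,"z": 0,"spin": 8},
    {"gripper": -1,"x": 0,"y": 0,"z": 0,"spin": 8}
  ]
}}

```text
time: 21.65
eef_pos: [0.4217, -0.355, 0.1822]
tcp_rot: [0.869, 0.495, 0.0, -0.0]
contact_force: [0.0, 0.2, 0.3]
opening: 0.999
finger_force: 0.0
```

Request:
{"op": "step_arm", "data": {
  "commands": [
    {"gripper": -1,"x": 0,"y": 0,"z": 0,"spin": 8},
    {"gripper": -1,"x": 0,"y": 0,"z": 0,"spin": 8},
    {"gripper": -1,"x": 0,"y": 0,"z": 0,"spin": 8},
    {"gripper": -1,"x": 0,"y": 0,"z": 0,"spin": 8},
    {"gripper": -1,"x": 0,"y": 0,"z": 0,"spin": 4.7},
    {"gripper": -1,"x": 0,"y": 0,"z": 0,"spin": 0},
    {"gripper": -1,"x": 0,"y": 0,"z": 0,"spin": 0},
    {"gripper": -1,"x": 0,"y": 0,"z": 0,"spin": 0},
    {"gripper": -1,"x": 0,"y": 0,"z": 0,"spin": 0},
    {"gripper": -1,"x": 0,"y": 0,"z": 0,"spin": 0}
  ]
}}

```text
time: 22.65
eef_pos: [0.4211, -0.3557, 0.1823]
tcp_rot: [0.98, 0.198, -0.0, -0.0]
contact_force: [0.2, 0.1, 0.2]
opening: 0.999
finger_force: 0.0
```

```bash
python3 - <<'E'
from h import *
crank("side");crank("top")
go(421.3,-355,-67.2)
E
```

```text
side hub 115 [ 422.7 -353.3] [48.  57.9] 110.8 mean [ 422.1 -351.2   39.3]
side handle 37 [ 495.9 -323.7] [17.5 32.3] 95.3 mean [ 495.9 -321.4   71.8]
side red 86 [ 473.5 -328.6] [23.8 65.6] 10.4 mean [ 472.6 -327.3   19. ]
top hub 47 [ 436.9 -348.7] [18.8 49.4] 122.5 mean [ 433.8 -343.8   39.4]
top handle 34 [ 494.5 -324.1] [18.2 18.9] 30.1 mean [ 494.4 -323.6   73.7]
top red 54 [ 466.  -337.3] [16.4 42.4] 22.5 mean [ 466.3 -337.6   21.5]
t 22.8 tcp [ 421.1 -355.8  182.3] tooly -67.16 -> x,y [ 0.5 -0.6] spin 0.04
```

Request:
{"op": "step_arm", "data": {
  "commands": [
    {"gripper": -1,"x": 0,"y": 0,"z": 30,"spin": 0},
    {"gripper": -1,"x": 0,"y": 0,"z": 40,"spin": 0},
    {"gripper": -1,"x": 0,"y": 0,"z": 40,"spin": 0},
    {"gripper": -1,"x": 0,"y": 0,"z": 30,"spin": 0},
    {"gripper": -1,"x": 0,"y": 0,"z": 18,"spin": 0},
    {"gripper": -1,"x": 0,"y": 0,"z": 0,"spin": 0},
    {"gripper": -1,"x": 0,"y": 0,"z": 0,"spin": 0},
    {"gripper": 1,"x": 0,"y": 0,"z": 0,"spin": 0},
    {"gripper": 1,"x": 0,"y": 0,"z": 0,"spin": 0},
    {"gripper": 1,"x": 0,"y": 0,"z": 0,"spin": 0}
  ],
  "force": 40
}}

```text
time: 23.75
eef_pos: [0.4221, -0.357, 0.0261]
tcp_rot: [0.98, 0.198, 0.001, 0.002]
contact_force: [0.3, 1.1, -2.1]
opening: 0.555
finger_force: 43.2
```

Request:
{"op": "step_arm", "data": {
  "commands": [
    {"gripper": 1,"x": 0,"y": 0,"z": 0,"spin": 0},
    {"gripper": 1,"x": 0,"y": 0,"z": 0,"spin": 0},
    {"gripper": 1,"x": 0,"y": 0,"z": -15,"spin": 0},
    {"gripper": 1,"x": 0,"y": 0,"z": -35,"spin": 0},
    {"gripper": 1,"x": 0,"y": 0,"z": -40,"spin": 0},
    {"gripper": 1,"x": 0,"y": 0,"z": -20,"spin": 0},
    {"gripper": 1,"x": 0,"y": 0,"z": 0,"spin": 0},
    {"gripper": 1,"x": 0,"y": 0,"z": 0,"spin": 0},
    {"gripper": 1,"x": 0,"y": 0,"z": 0,"spin": 0},
    {"gripper": 1,"x": 0,"y": 0,"z": 0,"spin": 0}
  ]
}}

```text
time: 24.75
eef_pos: [0.42, -0.3544, 0.1318]
tcp_rot: [0.98, 0.198, -0.001, -0.002]
contact_force: [-0.5, -0.5, -4.8]
opening: 0.56
finger_force: 43.2
```

```bash
python3 - <<'E'
from h import *
print(get_state()["opening"]*85,get_state()["contact_force"])
crank("side",.11);crank("top",.11)
go(526.8,-191.2,-83)
E
```

```text
47.61768024581188 [-0.50796504 -0.47675155 -4.76756225]
side hub 54 [ 433.  -346.2] [23.7 60.3] 108.4 mean [ 433.9 -343.   147.1]
side handle 121 [ 424.4 -349.4] [ 29.3 121.8] 113.7 mean [ 421.6 -334.7  181.5]
side handle 37 [ 495.4 -323. ] [16.8 31. ] 95.4 mean [ 494.8 -316.5  177.6]
side red 88 [ 472.9 -327.9] [23.7 68.4] 19.7 mean [ 472.9 -324.6  125.5]
top handle 36 [ 492.9 -322.9] [18.3 19.1] 135.9 mean [ 492.6 -322.   180. ]
top red 56 [ 465.7 -334.4] [17.1 40.9] 20.1 mean [ 465.9 -333.8  127.2]
t 24.9 tcp [ 420.4 -355.   132.6] tooly -67.18 -> x,y [ 161.6 -109.7] spin 15.82
```

Request:
{"op": "step_arm", "data": {
  "commands": [
    {"gripper": 1,"x": 0,"y": 0,"z": 0,"spin": 4},
    {"gripper": 1,"x": 0,"y": 0,"z": 0,"spin": 8},
    {"gripper": 1,"x": 0,"y": 0,"z": 0,"spin": 3.8},
    {"gripper": 1,"x": 12,"y": -15,"z": 0,"spin": 0},
    {"gripper": 1,"x": 25,"y": -30,"z": 0,"spin": 0},
    {"gripper": 1,"x": 25,"y": -30,"z": 0,"spin": 0},
    {"gripper": 1,"x": 25,"y": -30,"z": 0,"spin": 0},
    {"gripper": 1,"x": 25,"y": -30,"z": 0,"spin": 0},
    {"gripper": 1,"x": 13.6,"y": -14.6,"z": 0,"spin": 0},
    {"gripper": 1,"x": 0,"y": 0,"z": 0,"spin": 0}
  ]
}}

```text
time: 25.85
eef_pos: [0.5283, -0.1894, 0.1336]
tcp_rot: [0.998, 0.063, -0.0, -0.001]
contact_force: [-0.3, -0.4, -4.3]
opening: 0.556
finger_force: 43.1
```

Request:
{"op": "step_arm", "data": {
  "commands": [
    {"gripper": 1,"x": 0,"y": 0,"z": 0,"spin": 0},
    {"gripper": 1,"x": 0,"y": 0,"z": 0,"spin": 0},
    {"gripper": 1,"x": 0,"y": 0,"z": 0,"spin": 0},
    {"gripper": 1,"x": 0,"y": 0,"z": 0,"spin": 0},
    {"gripper": 1,"x": 0,"y": 0,"z": 0,"spin": 0},
    {"gripper": 1,"x": 0,"y": 0,"z": 0,"spin": 0},
    {"gripper": 1,"x": 0,"y": 0,"z": 0,"spin": 0},
    {"gripper": 1,"x": 0,"y": 0,"z": 0,"spin": 0},
    {"gripper": 1,"x": 0,"y": 0,"z": 0,"spin": 0},
    {"gripper": 1,"x": 0,"y": 0,"z": 0,"spin": 0}
  ]
}}

```text
time: 26.85
eef_pos: [0.5275, -0.1919, 0.1343]
tcp_rot: [0.998, 0.061, -0.0, -0.0]
contact_force: [0.0, 0.2, -4.2]
opening: 0.553
finger_force: 43.1
```

```bash
python3 - <<'E'
from h import *
go(526.8,-191.2,-83); print(get_state()["contact_force"])
for n in ("side","top"):
    c=cam(n);P=pts(c);H=cv2.cvtColor(c["color"],cv2.COLOR_RGB2HSV).astype(int)
    ok=(np.hypot(P[...,0]-.527,P[...,1]+.191)<.12)
    for nm,m,lo,hi in(("handle",ok&(P[...,0]>.58),.165,.2),("red",ok&((H[...,0]<8)|(H[...,0]>170))&(H[...,1]>130),.1,.14),("shaft",ok&(np.hypot(P[...,0]-.527,P[...,1]+.191)<.025),.056,.09),("gear",ok&(abs(P[...,0]-.527)<.05)&(abs(P[...,1]+.191)<.05),.043,.053)):
        for b in blobs(0,P,m,lo,hi,10): print(n,nm,b.sum(),*rect(P[b][:,:2]),"mean",(P[b].mean(0)*1000).round(1))
    save(c,"g"+n+".png")
c=cv2.imread("pics/gside.png");cv2.imwrite("pics/gs.png",cv2.resize(c[180:330,280:480],None,fx=4,fy=4))
E
```

```text
t 26.9 tcp [ 527.5 -191.9  134.3] tooly -82.97 -> x,y [-0.6 -0.7] spin 0.03
[ 0.02741141  0.17397416 -4.21115175]
side handle 54 [ 607.1 -175.9] [19.3 19.9] 103.9 mean [ 606.9 -175.4  177.8]
side red 118 [ 585.1 -178.7] [19.2 63.3] 8.3 mean [ 583.3 -176.7  126.5]
side shaft 91 [ 529.5 -188. ] [25.6 31.4] 168.9 mean [ 528.  -186.8   72.9]
side gear 229 [ 529.  -191.5] [73.8 79.9] 93.9 mean [ 527.4 -180.8   48.8]
```

View pics/gs.png

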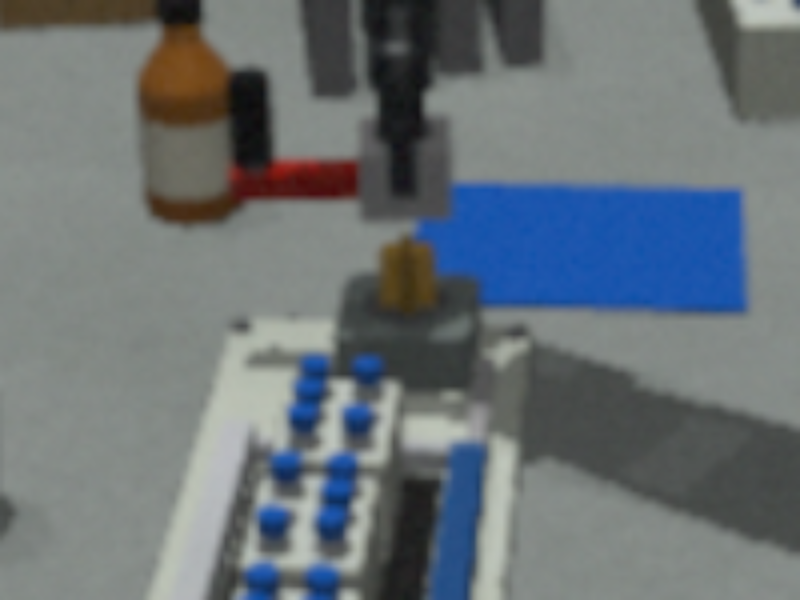

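The view shows the hub at (405,170) straight above the brass shaft at (408,270). I'll lower it gently and watch the force.

Request:
{"op": "step_arm", "data": {
  "commands": [
    {"gripper": 1,"x": -0.5,"y": -0.5,"z": 10,"spin": 0},
    {"gripper": 1,"x": 0,"y": 0,"z": 10,"spin": 0},
    {"gripper": 1,"x": 0,"y": 0,"z": 4,"spin": 0},
    {"gripper": 1,"x": 0,"y": 0,"z": 3,"spin": 0},
    {"gripper": 1,"x": 0,"y": 0,"z": 3,"spin": 0},
    {"gripper": 1,"x": 0,"y": 0,"z": 3,"spin": 0},
    {"gripper": 1,"x": 0,"y": 0,"z": 0,"spin": 0},
    {"gripper": 1,"x": 0,"y": 0,"z": 0,"spin": 0},
    {"gripper": 1,"x": 0,"y": 0,"z": 0,"spin": 0},
    {"gripper": 1,"x": 0,"y": 0,"z": 0,"spin": 0}
  ]
}}

```text
time: 27.95
eef_pos: [0.5272, -0.1919, 0.1017]
tcp_rot: [0.998, 0.061, 0.001, 0.001]
contact_force: [0.0, -3.0, -4.3]
opening: 0.555
finger_force: 43.1
```

Request:
{"op": "step_arm", "data": {
  "commands": [
    {"gripper": 1,"x": 0,"y": 0.8,"z": 2,"spin": 0},
    {"gripper": 1,"x": 0,"y": 0,"z": 3,"spin": 0},
    {"gripper": 1,"x": 0,"y": 0,"z": 3,"spin": 0},
    {"gripper": 1,"x": 0,"y": 0,"z": 3,"spin": 0},
    {"gripper": 1,"x": 0,"y": 0,"z": 0,"spin": 0},
    {"gripper": 1,"x": 0,"y": 0,"z": 0,"spin": 0},
    {"gripper": 1,"x": 0,"y": 0,"z": 0,"spin": 0},
    {"gripper": 1,"x": 0,"y": 0,"z": 0,"spin": 0},
    {"gripper": 1,"x": 0,"y": 0,"z": 0,"spin": 0},
    {"gripper": 1,"x": 0,"y": 0,"z": 0,"spin": 0}
  ]
}}

```text
time: 28.95
eef_pos: [0.527, -0.1926, 0.09]
tcp_rot: [0.998, 0.061, 0.0, 0.0]
contact_force: [2.5, -4.9, -5.7]
opening: 0.555
finger_force: 42.8
```

```bash
python3 - <<'E'
from h import *
go(526.8,-191.2,-83); s=get_state();print(s["contact_force"],s["wrist_torque"])
E
```

```text
t 28.9 tcp [ 527.  -192.6   90. ] tooly -82.97 -> x,y [-0.  -1.4] spin 0.03
[ 2.53688778 -4.92043642 -5.67187022] [-0.87480033 -0.3058701   0.07642954]
```

Request:
{"op": "step_arm", "data": {
  "commands": [
    {"gripper": 1,"x": 0.5,"y": 1,"z": 2,"spin": 0},
    {"gripper": 1,"x": 0,"y": 0,"z": 4,"spin": 0},
    {"gripper": 1,"x": 0,"y": 0,"z": 4,"spin": 0},
    {"gripper": 1,"x": 0,"y": 0,"z": 4,"spin": 0},
    {"gripper": 1,"x": 0,"y": 0,"z": 3,"spin": 0},
    {"gripper": 1,"x": 0,"y": 0,"z": 0,"spin": 0},
    {"gripper": 1,"x": 0,"y": 0,"z": 0,"spin": 0},
    {"gripper": 1,"x": 0,"y": 0,"z": 0,"spin": 0},
    {"gripper": 1,"x": 0,"y": 0,"z": 0,"spin": 0},
    {"gripper": 1,"x": 0,"y": 0,"z": 0,"spin": 0}
  ]
}}

```text
time: 29.95
eef_pos: [0.5276, -0.193, 0.0734]
tcp_rot: [0.998, 0.061, 0.0, -0.0]
contact_force: [0.5, 0.2, -3.9]
opening: 0.557
finger_force: 43.1
```

```bash
python3 - <<'E'
from h import *
go(526.8,-191.2,-83); s=get_state();print(s["contact_force"],s["wrist_torque"])
E
```

```text
t 29.9 tcp [ 527.6 -193.    73.4] tooly -82.98 -> x,y [-0.6 -1.9] spin 0.02
[ 0.45115113  0.1542989  -3.86180077] [ 0.04475251  0.04143797 -0.0670416 ]
```

Request:
{"op": "step_arm", "data": {
  "commands": [
    {"gripper": 1,"x": 0,"y": 0,"z": 1.5,"spin": 0},
    {"gripper": 1,"x": 0,"y": 0,"z": 1,"spin": 0},
    {"gripper": 1,"x": 0,"y": 0,"z": 0,"spin": 0},
    {"gripper": 1,"x": 0,"y": 0,"z": 0,"spin": 0},
    {"gripper": -1,"x": 0,"y": 0,"z": 0,"spin": 0},
    {"gripper": -1,"x": 0,"y": 0,"z": 0,"spin": 0},
    {"gripper": -1,"x": 0,"y": 0,"z": 0,"spin": 0},
    {"gripper": -1,"x": 0,"y": 0,"z": 0,"spin": 0},
    {"gripper": -1,"x": 0,"y": 0,"z": 0,"spin": 0},
    {"gripper": -1,"x": 0,"y": 0,"z": 0,"spin": 0}
  ]
}}

```text
time: 30.95
eef_pos: [0.5276, -0.1932, 0.0708]
tcp_rot: [0.998, 0.061, 0.0, 0.0]
contact_force: [0.3, 0.8, 0.1]
opening: 1.003
finger_force: 0.0
```

Request:
{"op": "step_arm", "data": {
  "commands": [
    {"gripper": -1,"x": 0,"y": 0,"z": -15,"spin": 0},
    {"gripper": -1,"x": 0,"y": 0,"z": -35,"spin": 0},
    {"gripper": -1,"x": 0,"y": 0,"z": -35,"spin": 0},
    {"gripper": -1,"x": 0,"y": 0,"z": -20,"spin": 0},
    {"gripper": -1,"x": 40,"y": 0,"z": 0,"spin": 0},
    {"gripper": -1,"x": 40,"y": 0,"z": 0,"spin": 0},
    {"gripper": -1,"x": 0,"y": 0,"z": 0,"spin": 0},
    {"gripper": -1,"x": 0,"y": 0,"z": 0,"spin": 0},
    {"gripper": -1,"x": 0,"y": 0,"z": 0,"spin": 0},
    {"gripper": -1,"x": 0,"y": 0,"z": 0,"spin": 0}
  ]
}}

```text
time: 31.95
eef_pos: [0.6061, -0.1835, 0.1761]
tcp_rot: [0.998, 0.061, -0.0, -0.0]
contact_force: [0.6, -0.1, -0.4]
opening: 1.002
finger_force: 0.0
```

```bash
cat >> h.py <<'E'
def mounted(names=("side","top"),A=(.5275,-.1925),h0=.048):
    for n in names:
        c=cam(n);P=pts(c);H=cv2.cvtColor(c["color"],cv2.COLOR_RGB2HSV).astype(int)
        ok=(c["z_map"]>0)&(np.hypot(P[...,0]-A[0],P[...,1]-A[1])<.105)
        r=np.hypot(P[...,0]-A[0],P[...,1]-A[1])
        for nm,m,lo,hi in(("hub",ok&(r<.036)&(H[...,1]<110),h0+.030,h0+.046),("handle",ok&(r>.06),h0+.06,h0+.082),("red",ok&((H[...,0]<8)|(H[...,0]>170))&(H[...,1]>130),h0+.005,h0+.03)):
            for b in blobs(0,P,m,lo,hi,12):
                Q=P[b]; v=Q.mean(0)-np.r_[A,0]
                print(n,nm,b.sum(),*rect(Q[:,:2]),"mean",(Q.mean(0)*1000).round(1),"z98",(np.percentile(Q[:,2],98)*1000).round(1),"ang",np.degrees(np.arctan2(v[1],v[0])).round(1))
    return c,P,H
E
python3 - <<'E'
from h import *
c,P,H=mounted()
go(606.9,-182.6,-83)
E
```

```text
side hub 130 [ 528.6 -191.1] [47.8 53.2] 96.1 mean [ 528.5 -186.6   85.6] z98 89.7 ang 80.4
side handle 44 [ 608.4 -180.8] [19.8 21.7] 148.2 mean [ 607.3 -177.   117.9] z98 124.8 ang 11.0
side red 100 [ 583.6 -181. ] [19.9 61.4] 10.7 mean [ 581.8 -178.4   64.3] z98 70.4 ang 14.5
t 32.0 tcp [ 606.3 -183.6  176.1] tooly -83.01 -> x,y [ 0.7 -0.9] spin -0.01
```

The hub top reads 86 mm, so the crank is fully home. Next I'll pinch the handle.

Request:
{"op": "step_arm", "data": {
  "commands": [
    {"gripper": -1,"x": 0.7,"y": -0.9,"z": 30,"spin": 0},
    {"gripper": -1,"x": 0,"y": 0,"z": 30,"spin": 0},
    {"gripper": -1,"x": 0,"y": 0,"z": 17,"spin": 0},
    {"gripper": -1,"x": 0,"y": 0,"z": 0,"spin": 0},
    {"gripper": 1,"x": 0,"y": 0,"z": 0,"spin": 0},
    {"gripper": 1,"x": 0,"y": 0,"z": 0,"spin": 0},
    {"gripper": 1,"x": 0,"y": 0,"z": 0,"spin": 0},
    {"gripper": 1,"x": 0,"y": 0,"z": 0,"spin": 0},
    {"gripper": 1,"x": 0,"y": 0,"z": 0,"spin": 0},
    {"gripper": 1,"x": 0,"y": 0,"z": 0,"spin": 0}
  ],
  "force": 40
}}

```text
time: 33.05
eef_pos: [0.6083, -0.1826, 0.0999]
tcp_rot: [0.998, 0.061, 0.001, 0.0]
contact_force: [1.1, 0.2, 2.8]
opening: 0.244
finger_force: 39.0
```

```bash
python3 - <<'E'
from h import *
go(606.9,-182.6,-83);s=get_state();print(s["contact_force"],s["opening"]*85,s["finger_force"])
E
```

```text
t 33.0 tcp [ 608.3 -182.6   99.9] tooly -82.97 -> x,y [-1.4 -0.2] spin 0.03
[1.06463966 0.17022117 2.7668625 ] 20.780225674174066 38.997679352760315
```

Request:
{"op": "step_arm", "data": {
  "commands": [
    {"gripper": 1,"x": -0.6,"y": 10,"z": 0,"spin": 0},
    {"gripper": 1,"x": -1.9,"y": 9.9,"z": 0,"spin": 0},
    {"gripper": 1,"x": -3.1,"y": 9.5,"z": 0,"spin": 0},
    {"gripper": 1,"x": -4.3,"y": 9.1,"z": 0,"spin": 0},
    {"gripper": 1,"x": -5.4,"y": 8.5,"z": 0,"spin": 0},
    {"gripper": 1,"x": 0,"y": 0,"z": 0,"spin": 0},
    {"gripper": 1,"x": 0,"y": 0,"z": 0,"spin": 0},
    {"gripper": 1,"x": 0,"y": 0,"z": 0,"spin": 0},
    {"gripper": 1,"x": 0,"y": 0,"z": 0,"spin": 0},
    {"gripper": 1,"x": 0,"y": 0,"z": 0,"spin": 0}
  ]
}}

```text
time: 34.05
eef_pos: [0.5991, -0.2319, 0.0999]
tcp_rot: [0.998, 0.061, 0.001, 0.001]
contact_force: [3.4, -2.1, 4.5]
opening: 0.245
finger_force: 39.6
```

```bash
cat >> h.py <<'E'
def jawpos(n="side"):
    c=cam(n);P=pts(c);H=cv2.cvtColor(c["color"],cv2.COLOR_RGB2HSV).astype(int)
    b=(H[...,0]>100)&(H[...,0]<128)&(H[...,1]>120)&(P[...,2]>.03)&(P[...,2]<.042)&(abs(P[...,1]-.06)<.15)&(P[...,0]>.4)&(P[...,0]<.58)
    if b.sum()>20:
        print(n,"jaw",rect(P[b][:,:2]),"face(platform x) ~",round(rect(P[b][:,:2])[0][0]-479.2-51.3,1))
    return c
E
python3 - <<'E'
from h import *
go(606.9,-182.6,-83);s=get_state();print(s["contact_force"],s["opening"]*85,s["finger_force"])
jawpos(); v=s["eef_pos"][:2]-[.5276,-.1928]; print("ang",np.degrees(np.arctan2(v[1],v[0])),np.hypot(*v))
E
```

```text
t 34.0 tcp [ 599.1 -231.9   99.9] tooly -82.95 -> x,y [ 13.8 -47.9] spin 0.05
[ 3.40758424 -2.11578489  4.51137113] 20.85049643202953 39.61405277252197
side jaw (array([489.9,  65.8]), array([ 17.8, 268.6]), 91.7) face(platform x) ~ -40.6
ang -28.650404695201335 0.08147685201391384
```

Request:
{"op": "step_arm", "data": {
  "commands": [
    {"gripper": 1,"x": -6.4,"y": 7.7,"z": 0,"spin": 0},
    {"gripper": 1,"x": -7.3,"y": 6.9,"z": 0,"spin": 0},
    {"gripper": 1,"x": -8.1,"y": 5.9,"z": 0,"spin": 0},
    {"gripper": 1,"x": -8.8,"y": 4.8,"z": 0,"spin": 0},
    {"gripper": 1,"x": -9.3,"y": 3.7,"z": 0,"spin": 0},
    {"gripper": 1,"x": -9.7,"y": 2.5,"z": 0,"spin": 0},
    {"gripper": 1,"x": -10,"y": 1.2,"z": 0,"spin": 0},
    {"gripper": 1,"x": -10,"y": 0,"z": 0,"spin": 0},
    {"gripper": 1,"x": 0,"y": 0,"z": 0,"spin": 0},
    {"gripper": 1,"x": 0,"y": 0,"z": 0,"spin": 0}
  ]
}}

```text
time: 35.1
eef_pos: [0.5339, -0.2734, 0.0999]
tcp_rot: [0.998, 0.061, 0.001, 0.002]
contact_force: [2.7, -3.4, 5.4]
opening: 0.245
finger_force: 39.7
```

```bash
python3 - <<'E'
from h import *
go(606.9,-182.6,-83);s=get_state();print(s["contact_force"],s["opening"]*85,s["finger_force"])
jawpos(); v=s["eef_pos"][:2]-[.5276,-.1928]; print("ang",np.degrees(np.arctan2(v[1],v[0])),np.hypot(*v))
E
```

```text
t 35.1 tcp [ 533.9 -273.4   99.9] tooly -82.96 -> x,y [ 83.6 -81.1] spin 0.04
[ 2.67647315 -3.39638113  5.3655777 ] 20.83402896913105 39.7493702173233
side jaw (array([507.5,  65. ]), array([ 17. , 266.2]), 91.6) face(platform x) ~ -23.0
ang -85.53430949784898 0.08081939994461969
```

Request:
{"op": "step_arm", "data": {
  "commands": [
    {"gripper": 1,"x": -10,"y": -1.2,"z": 0,"spin": 0},
    {"gripper": 1,"x": -9.7,"y": -2.5,"z": 0,"spin": 0},
    {"gripper": 1,"x": -9.3,"y": -3.7,"z": 0,"spin": 0},
    {"gripper": 1,"x": -8.8,"y": -4.8,"z": 0,"spin": 0},
    {"gripper": 1,"x": -8.1,"y": -5.9,"z": 0,"spin": 0},
    {"gripper": 1,"x": -4,"y": -3.2,"z": 0,"spin": 0},
    {"gripper": 1,"x": -3.3,"y": -3.7,"z": 0,"spin": 0},
    {"gripper": 1,"x": 0,"y": 0,"z": 0,"spin": 0},
    {"gripper": 1,"x": 0,"y": 0,"z": 0,"spin": 0},
    {"gripper": 1,"x": 0,"y": 0,"z": 0,"spin": 0}
  ]
}}

```text
time: 36.15
eef_pos: [0.4779, -0.2554, 0.0999]
tcp_rot: [0.998, 0.062, 0.001, 0.002]
contact_force: [1.3, -5.2, 5.5]
opening: 0.246
finger_force: 39.8
```

```bash
python3 - <<'E'
from h import *
go(606.9,-182.6,-83);s=get_state();print(s["contact_force"],s["opening"]*85,s["finger_force"])
jawpos(); v=s["eef_pos"][:2]-[.5276,-.1928]; print("ang",np.degrees(np.arctan2(v[1],v[0])),np.hypot(*v))
racks()
E
```

```text
t 36.1 tcp [ 477.9 -255.4   99.9] tooly -82.92 -> x,y [136.9 -56.4] spin 0.08
[ 1.28945878 -5.2267446   5.51684038] 20.92456768481896 39.80319857597351
side jaw (array([520.4,  66.9]), array([ 16.3, 265.3]), 91.5) face(platform x) ~ -10.1
ang -128.40619446332371 0.07992253802649905
rack [ 501.3 -210. ] [ 53.9 120.7] rack x at -47.5 z [68.  84.4]
rack [558.5  64.4] [ 57.  258.7] rack x at 1.5 z [72.6 83.8]
rack [305.5 182.7] [50.4 68.4] rack x at 63.8 z [75.2 81. ]
rack [357.2 467.1] [18.  48.9] rack x at -8.1 z [76.3 80.2]
rack [335.7 474.6] [18.7 51. ] rack x at -8.5 z [76.9 79.8]
```

Request:
{"op": "step_arm", "data": {
  "commands": [
    {"gripper": 1,"x": -2.4,"y": -2.6,"z": 0,"spin": 0},
    {"gripper": 1,"x": -2.3,"y": -2.7,"z": 0,"spin": 0},
    {"gripper": 1,"x": -2.1,"y": -2.8,"z": 0,"spin": 0},
    {"gripper": 1,"x": 0,"y": 0,"z": 0,"spin": 0},
    {"gripper": 1,"x": -1,"y": -1.4,"z": 0,"spin": 0},
    {"gripper": 1,"x": -1,"y": -1.4,"z": 0,"spin": 0},
    {"gripper": 1,"x": 0,"y": 0,"z": 0,"spin": 0},
    {"gripper": 1,"x": 0,"y": 0,"z": 0,"spin": 0},
    {"gripper": 1,"x": 0,"y": 0,"z": 0,"spin": 0},
    {"gripper": 1,"x": 0,"y": 0,"z": 0,"spin": 0}
  ]
}}

```text
time: 37.25
eef_pos: [0.4682, -0.246, 0.1]
tcp_rot: [0.998, 0.062, 0.001, 0.003]
contact_force: [2.5, -6.6, 3.7]
opening: 0.242
finger_force: 39.7
```

```bash
python3 - <<'E'
from h import *
go(606.9,-182.6,-83);s=get_state();print(s["contact_force"],s["opening"]*85,s["finger_force"])
jawpos(); v=s["eef_pos"][:2]-[.5276,-.1928]; print("ang",np.degrees(np.arctan2(v[1],v[0])),np.hypot(*v))
E
```

```text
t 37.2 tcp [ 468.2 -246.   100. ] tooly -82.91 -> x,y [145.4 -45.8] spin 0.09
[ 2.52932904 -6.55494403  3.69240023] 20.59814848583019 39.73445534706116
side jaw (array([523.7,  64.6]), array([ 16.3, 268.5]), 91.7) face(platform x) ~ -6.8
ang -138.12884971757944 0.07974123413528286
```

Request:
{"op": "step_arm", "data": {
  "commands": [
    {"gripper": 1,"x": -1.1,"y": -1.6,"z": 0,"spin": 0},
    {"gripper": 1,"x": -1.1,"y": -1.6,"z": 0,"spin": 0},
    {"gripper": 1,"x": -1,"y": -1.7,"z": 0,"spin": 0},
    {"gripper": 1,"x": 0,"y": 0,"z": 0,"spin": 0},
    {"gripper": 1,"x": 0,"y": 0,"z": 0,"spin": 0},
    {"gripper": 1,"x": 0,"y": 0,"z": 0,"spin": 0},
    {"gripper": 1,"x": 0,"y": 0,"z": 0,"spin": 0},
    {"gripper": 1,"x": 0,"y": 0,"z": 0,"spin": 0},
    {"gripper": 1,"x": 0,"y": 0,"z": 0,"spin": 0},
    {"gripper": 1,"x": 0,"y": 0,"z": 0,"spin": 0}
  ]
}}

```text
time: 38.3
eef_pos: [0.4645, -0.2414, 0.0999]
tcp_rot: [0.998, 0.062, 0.001, 0.003]
contact_force: [2.5, -5.6, 5.3]
opening: 0.245
finger_force: 39.8
```

```bash
python3 - <<'E'
from h import *
go(606.9,-182.6,-83);s=get_state();print(s["contact_force"],s["opening"]*85,s["finger_force"])
jawpos(); v=s["eef_pos"][:2]-[.5276,-.1928]; print("ang",np.degrees(np.arctan2(v[1],v[0])),np.hypot(*v))
E
```

```text
t 38.3 tcp [ 464.5 -241.4   99.9] tooly -82.92 -> x,y [148.6 -40.8] spin 0.08
[ 2.47072859 -5.55333219  5.27233449] 20.791869999420534 39.75328981876373
side jaw (array([525. ,  67.2]), array([ 16.5, 264.4]), 91.6) face(platform x) ~ -5.5
ang -142.37653204702082 0.07966699065499103
```

Request:
{"op": "step_arm", "data": {
  "commands": [
    {"gripper": 1,"x": -1,"y": -1.7,"z": 0,"spin": 0},
    {"gripper": 1,"x": -1,"y": -1.7,"z": 0,"spin": 0},
    {"gripper": 1,"x": 0,"y": 0,"z": 0,"spin": 0},
    {"gripper": 1,"x": -1,"y": -1.8,"z": 0,"spin": 0},
    {"gripper": 1,"x": -0.9,"y": -1.8,"z": 0,"spin": 0},
    {"gripper": 1,"x": 0,"y": 0,"z": 0,"spin": 0},
    {"gripper": 1,"x": 0,"y": 0,"z": 0,"spin": 0},
    {"gripper": 1,"x": 0,"y": 0,"z": 0,"spin": 0},
    {"gripper": 1,"x": 0,"y": 0,"z": 0,"spin": 0},
    {"gripper": 1,"x": 0,"y": 0,"z": 0,"spin": 0}
  ]
}}

```text
time: 39.35
eef_pos: [0.462, -0.2377, 0.1004]
tcp_rot: [0.998, 0.062, 0.004, 0.007]
contact_force: [9.0, -13.0, -2.7]
opening: 0.247
finger_force: 39.3
```

```bash
python3 - <<'E'
from h import *
go(606.9,-182.6,-83);s=get_state();print(s["contact_force"],s["opening"]*85,s["finger_force"])
jawpos(); v=s["eef_pos"][:2]-[.5276,-.1928]; print("ang",np.degrees(np.arctan2(v[1],v[0])),np.hypot(*v))
E
```

```text
t 39.4 tcp [ 462.  -237.7  100.4] tooly -82.91 -> x,y [150.6 -36.8] spin 0.09
[  8.98695945 -12.96076088  -2.6971128 ] 20.983753604732808 39.27014172077179
side jaw (array([525.5,  67.3]), array([ 16.5, 263.5]), 91.6) face(platform x) ~ -5.0
ang -145.6136442686752 0.07950972216372233
```

Request:
{"op": "step_arm", "data": {
  "commands": [
    {"gripper": 1,"x": -0.9,"y": -1.8,"z": 0,"spin": 0},
    {"gripper": 1,"x": -0.9,"y": -1.8,"z": 0,"spin": 0},
    {"gripper": 1,"x": 0,"y": 0,"z": 0,"spin": 0},
    {"gripper": 1,"x": -0.5,"y": -0.9,"z": 0,"spin": 0},
    {"gripper": 1,"x": 0,"y": 0,"z": 0,"spin": 0},
    {"gripper": 1,"x": 0,"y": 0,"z": 0,"spin": 0},
    {"gripper": 1,"x": 0,"y": 0,"z": 0,"spin": 0},
    {"gripper": 1,"x": 0,"y": 0,"z": 0,"spin": 0},
    {"gripper": 1,"x": 0,"y": 0,"z": 0,"spin": 0},
    {"gripper": 1,"x": 0,"y": 0,"z": 0,"spin": 0}
  ]
}}

```text
time: 40.4
eef_pos: [0.4614, -0.2366, 0.101]
tcp_rot: [0.998, 0.062, 0.008, 0.011]
contact_force: [15.4, -20.9, -10.8]
opening: 0.246
finger_force: 39.5
```

```bash
python3 - <<'E'
from h import *
go(606.9,-182.6,-83);s=get_state();print(s["contact_force"],s["opening"]*85,s["finger_force"])
c=jawpos(); v=s["eef_pos"][:2]-[.5276,-.1928]; print("ang",np.degrees(np.arctan2(v[1],v[0])),np.hypot(*v))
save(c,"w.png")
cv2.imwrite("pics/w.png",cv2.resize(c["color"][115:270,180:300],None,fx=3.8,fy=3.8)[:,:,::-1])
P=pts(c)
ok=(P[...,0]>.45)&(P[...,0]<.65)&(P[...,1]>-.12)&(P[...,1]<.25)
for b in blobs(0,P,ok,.06,.08,60): print(rect(P[b][:,:2]),np.percentile(P[b][:,2],[50,98]))
E
```

```text
t 40.4 tcp [ 461.4 -236.6  101. ] tooly -82.9 -> x,y [151.1 -35.6] spin 0.1
[ 15.39822603 -20.87636852 -10.76773098] 20.89202182684791 39.52080845832825
side jaw (array([525.5,  67.4]), array([ 16.5, 263.8]), 91.7) face(platform x) ~ -5.0
ang -146.5255093520251 0.07942268993649246
(array([563.6,  64.8]), array([ 56.8, 261.9]), 91.7) [0.07263603 0.07866591]
```

View pics/w.png

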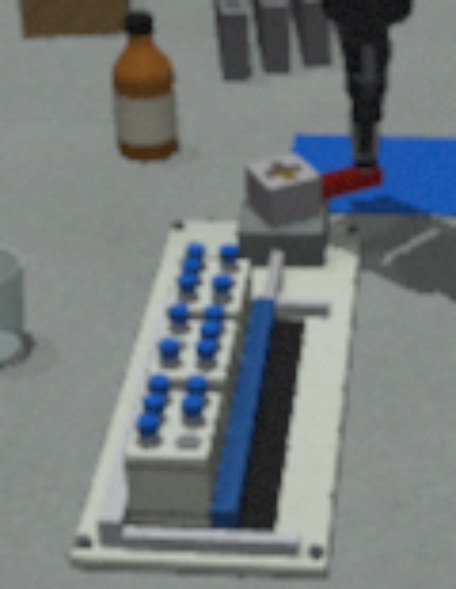

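The crank is wound up: the racks form one straight row against the fixed jaw at (185,360) with the blue jaw pressed along them, and the handle force is about 26 N. Now I'll let go of the handle.

Request:
{"op": "step_arm", "data": {
  "commands": [
    {"gripper": -1,"x": 0,"y": 0,"z": 0,"spin": 0},
    {"gripper": -1,"x": 0,"y": 0,"z": 0,"spin": 0},
    {"gripper": -1,"x": 0,"y": 0,"z": 0,"spin": 0},
    {"gripper": -1,"x": 0,"y": 0,"z": -15,"spin": 0},
    {"gripper": -1,"x": 0,"y": 0,"z": -30,"spin": 0},
    {"gripper": -1,"x": 0,"y": 0,"z": -30,"spin": 0},
    {"gripper": -1,"x": 0,"y": 0,"z": -10,"spin": -2},
    {"gripper": -1,"x": 0,"y": 0,"z": 0,"spin": -8},
    {"gripper": -1,"x": 0,"y": 0,"z": 0,"spin": -8},
    {"gripper": -1,"x": 0,"y": 0,"z": 0,"spin": -8}
  ]
}}

```text
time: 41.45
eef_pos: [0.4547, -0.2273, 0.1824]
tcp_rot: [0.958, 0.287, -0.001, -0.002]
contact_force: [-1.1, -0.1, -0.3]
opening: 1.002
finger_force: 0.0
```

```bash
python3 - <<'E'
from h import *
mounted(); jawpos()
go(527.6,-193,-57)
E
```

```text
side hub 153 [ 528.3 -190.1] [52.1 52.8] 128.6 mean [ 528.6 -187.3   85.3] z98 89.4 ang 78.1
side handle 41 [ 463.1 -235.3] [18.6 19.6] 4.7 mean [ 463.2 -233.1  118. ] z98 125.3 ang -147.7
side red 72 [ 473.3 -224.6] [19.9 56.5] 39.0 mean [ 473.6 -221.8   64.6] z98 71.7 ang -151.5
top hub 164 [ 525.9 -191.7] [47.3 48.7] 124.8 mean [ 525.7 -191.8   84.8] z98 90.4 ang 159.8
top red 15 [ 499.  -210.4] [10.3 15.9] 136.9 mean [ 499.  -210.4   67.9] z98 72.9 ang -148.0
side jaw (array([525.6,  65.7]), array([ 16.5, 266.5]), 91.7) face(platform x) ~ -4.9
t 41.6 tcp [ 454.9 -227.6  182.6] tooly -57.1 -> x,y [79.8 10.4] spin -0.1
```

Request:
{"op": "step_arm", "data": {
  "commands": [
    {"gripper": -1,"x": 0,"y": 0,"z": 0,"spin": -1.3},
    {"gripper": -1,"x": 40,"y": 5,"z": 0,"spin": 0},
    {"gripper": -1,"x": 39,"y": 5.5,"z": 0,"spin": 0},
    {"gripper": -1,"x": 0,"y": 0,"z": 0,"spin": 0},
    {"gripper": -1,"x": 0,"y": 0,"z": 20,"spin": 0},
    {"gripper": -1,"x": 0,"y": 0,"z": 20,"spin": 0},
    {"gripper": -1,"x": 0,"y": 0,"z": 0,"spin": 0},
    {"gripper": -1,"x": 0,"y": 0,"z": 0,"spin": 0},
    {"gripper": -1,"x": 0,"y": 0,"z": 0,"spin": 0},
    {"gripper": -1,"x": 0,"y": 0,"z": 0,"spin": 0}
  ]
}}

```text
time: 42.6
eef_pos: [0.5276, -0.1934, 0.1453]
tcp_rot: [0.956, 0.295, 0.001, 0.001]
contact_force: [0.4, -1.0, -0.1]
opening: 1.0
finger_force: 0.0
```

```bash
python3 - <<'E'
from h import *
go(527.4,-192.7,-55.7)
c,P,H=mounted(("side",))
E
```

```text
t 42.6 tcp [ 527.6 -193.4  145.3] tooly -55.69 -> x,y [ 0.3 -0.6] spin 0.01
side hub 145 [ 529.8 -191.7] [49.8 56.1] 125.8 mean [ 529.3 -187.    85. ] z98 88.6 ang 72.3
side handle 42 [ 463.5 -235.2] [19.8 20.3] 48.2 mean [ 463.4 -233.7  117.5] z98 124.4 ang -147.3
side red 71 [ 472.7 -225.1] [15.9 57.4] 34.1 mean [ 473.7 -221.9   64.4] z98 71.9 ang -151.4
```

Down 73 mm, grip the hub, then lift gently.

Request:
{"op": "step_arm", "data": {
  "commands": [
    {"gripper": -1,"x": 0,"y": -0.5,"z": 30,"spin": 0},
    {"gripper": -1,"x": 0,"y": 0,"z": 28,"spin": 0},
    {"gripper": -1,"x": 0,"y": 0,"z": 13,"spin": 0},
    {"gripper": -1,"x": 0,"y": 0,"z": 0,"spin": 0},
    {"gripper": -1,"x": 0,"y": 0,"z": 0,"spin": 0},
    {"gripper": 1,"x": 0,"y": 0,"z": 0,"spin": 0},
    {"gripper": 1,"x": 0,"y": 0,"z": 0,"spin": 0},
    {"gripper": 1,"x": 0,"y": 0,"z": 0,"spin": 0},
    {"gripper": 1,"x": 0,"y": 0,"z": 0,"spin": 0},
    {"gripper": 1,"x": 0,"y": 0,"z": 0,"spin": 0}
  ],
  "force": 40
}}

```text
time: 43.65
eef_pos: [0.5277, -0.1932, 0.0744]
tcp_rot: [0.955, 0.295, 0.001, 0.001]
contact_force: [-0.3, -1.4, 5.4]
opening: 0.557
finger_force: 44.2
```

```bash
python3 - <<'E'
from h import *
go(527.4,-192.7,-55.7);s=get_state();print(s["contact_force"],s["wrist_torque"],s["opening"]*85)
E
```

```text
t 43.6 tcp [ 527.7 -193.2   74.4] tooly -55.65 -> x,y [ 0.  -0.6] spin 0.05
[-0.25461269 -1.43364154  5.4219381 ] [-0.13700821  0.03099241  0.10790368] 47.32043167937259
```

Request:
{"op": "step_arm", "data": {
  "commands": [
    {"gripper": 1,"x": 0,"y": 0,"z": -5,"spin": 0},
    {"gripper": 1,"x": 0,"y": 0,"z": -8,"spin": 0},
    {"gripper": 1,"x": 0,"y": 0,"z": -10,"spin": 0},
    {"gripper": 1,"x": 0,"y": 0,"z": -10,"spin": 0},
    {"gripper": 1,"x": 0,"y": 0,"z": -10,"spin": 0},
    {"gripper": 1,"x": 0,"y": 0,"z": -15,"spin": 0},
    {"gripper": 1,"x": 0,"y": 0,"z": -15,"spin": 0},
    {"gripper": 1,"x": 0,"y": 0,"z": 0,"spin": 0},
    {"gripper": 1,"x": 0,"y": 0,"z": 0,"spin": 0},
    {"gripper": 1,"x": 0,"y": 0,"z": 0,"spin": 0}
  ]
}}

```text
time: 44.65
eef_pos: [0.5262, -0.1921, 0.1452]
tcp_rot: [0.955, 0.295, -0.0, -0.001]
contact_force: [-0.0, -0.1, -3.8]
opening: 0.552
finger_force: 44.1
```

```bash
python3 - <<'E'
from h import *
s=get_state();print(s["contact_force"],s["wrist_torque"],s["opening"]*85)
mounted(("side",),h0=.121);jawpos()
go(430,-365,-55.7)
E
```

```text
[-0.02385357 -0.05943856 -3.80373188] [ 0.03892483 -0.05502969  0.04034074] 46.91781781941023
side hub 115 [ 527.  -188.7] [47.9 64.7] 127.2 mean [ 532.7 -185.7  157.9] z98 166.4 ang 52.9
side handle 37 [ 463.6 -231.5] [16.  19.6] 179.8 mean [ 462.6 -231.8  189.3] z98 195.3 ang -148.8
side red 76 [ 472.7 -222.9] [17.  57.1] 35.8 mean [ 472.2 -219.8  135.7] z98 142.3 ang -153.7
side jaw (array([525.5,  67.7]), array([ 16.5, 263.9]), 91.6) face(platform x) ~ -5.0
t 44.8 tcp [ 526.1 -192.1  144.9] tooly -55.67 -> x,y [-176.9   88.6] spin 0.03
```

Request:
{"op": "step_arm", "data": {
  "commands": [
    {"gripper": 1,"x": -12,"y": 9,"z": 0,"spin": 0},
    {"gripper": 1,"x": -25,"y": 18,"z": 0,"spin": 0},
    {"gripper": 1,"x": -30,"y": 21,"z": 0,"spin": 0},
    {"gripper": 1,"x": -30,"y": 21,"z": 0,"spin": 0},
    {"gripper": 1,"x": -25,"y": 18,"z": 0,"spin": 0},
    {"gripper": 1,"x": -10.5,"y": 8,"z": 0,"spin": 0},
    {"gripper": 1,"x": 0,"y": 0,"z": 25,"spin": 0},
    {"gripper": 1,"x": 0,"y": 0,"z": 30,"spin": 0},
    {"gripper": 1,"x": 0,"y": 0,"z": 30,"spin": 0},
    {"gripper": 1,"x": 0,"y": 0,"z": 15,"spin": 0}
  ]
}}

```text
time: 45.75
eef_pos: [0.4691, -0.3441, 0.0424]
tcp_rot: [0.955, 0.295, -0.001, -0.003]
contact_force: [-0.6, 0.1, -4.1]
opening: 0.55
finger_force: 43.9
```

Request:
{"op": "step_arm", "data": {
  "commands": [
    {"gripper": 1,"x": 0,"y": 0,"z": 0,"spin": 0},
    {"gripper": 1,"x": 0,"y": 0,"z": 0,"spin": 0},
    {"gripper": 1,"x": 0,"y": 0,"z": 0,"spin": 0},
    {"gripper": 1,"x": 0,"y": 0,"z": 0,"spin": 0},
    {"gripper": 1,"x": 0,"y": 0,"z": 5,"spin": 0},
    {"gripper": 1,"x": 0,"y": 0,"z": 5,"spin": 0},
    {"gripper": 1,"x": 0,"y": 0,"z": 4,"spin": 0},
    {"gripper": 1,"x": 0,"y": 0,"z": 0,"spin": 0},
    {"gripper": 1,"x": 0,"y": 0,"z": 0,"spin": 0},
    {"gripper": 1,"x": 0,"y": 0,"z": 0,"spin": 0}
  ]
}}

```text
time: 46.75
eef_pos: [0.4709, -0.3457, 0.0318]
tcp_rot: [0.955, 0.295, 0.0, 0.0]
contact_force: [-0.3, -0.1, -3.2]
opening: 0.549
finger_force: 44.0
```

Request:
{"op": "step_arm", "data": {
  "commands": [
    {"gripper": 1,"x": 0,"y": 0,"z": 2,"spin": 0},
    {"gripper": 1,"x": 0,"y": 0,"z": 1.5,"spin": 0},
    {"gripper": 1,"x": 0,"y": 0,"z": 1,"spin": 0},
    {"gripper": 1,"x": 0,"y": 0,"z": 0,"spin": 0},
    {"gripper": 1,"x": 0,"y": 0,"z": 0,"spin": 0},
    {"gripper": 1,"x": 0,"y": 0,"z": 0,"spin": 0},
    {"gripper": 1,"x": 0,"y": 0,"z": 0,"spin": 0},
    {"gripper": 1,"x": 0,"y": 0,"z": 0,"spin": 0},
    {"gripper": 1,"x": 0,"y": 0,"z": 0,"spin": 0},
    {"gripper": 1,"x": 0,"y": 0,"z": 0,"spin": 0}
  ]
}}

```text
time: 47.75
eef_pos: [0.4709, -0.3457, 0.0284]
tcp_rot: [0.955, 0.295, -0.0, -0.0]
contact_force: [-3.1, 2.9, 5.0]
opening: 0.554
finger_force: 45.1
```

Touching the mat (force is now upwards). Release and retreat.

Request:
{"op": "step_arm", "data": {
  "commands": [
    {"gripper": 0,"x": 0,"y": 0,"z": 0,"spin": 0},
    {"gripper": -1,"x": 0,"y": 0,"z": 0,"spin": 0},
    {"gripper": -1,"x": 0,"y": 0,"z": 0,"spin": 0},
    {"gripper": -1,"x": 0,"y": 0,"z": 0,"spin": 0},
    {"gripper": -1,"x": 0,"y": 0,"z": -15,"spin": 0},
    {"gripper": -1,"x": 0,"y": 0,"z": -35,"spin": 0},
    {"gripper": -1,"x": 0,"y": 0,"z": -40,"spin": 0},
    {"gripper": -1,"x": 0,"y": 0,"z": -40,"spin": 0},
    {"gripper": -1,"x": 0,"y": 0,"z": -40,"spin": 0},
    {"gripper": -1,"x": 0,"y": 0,"z": -30,"spin": 0}
  ]
}}

```text
time: 48.75
eef_pos: [0.4715, -0.3462, 0.2319]
tcp_rot: [0.955, 0.295, 0.001, 0.002]
contact_force: [0.1, -0.6, -0.4]
opening: 0.995
finger_force: 0.0
```

Request:
{"op": "step_arm", "data": {
  "commands": [
    {"gripper": -1,"x": -30,"y": 25,"z": 0,"spin": 0},
    {"gripper": -1,"x": -30,"y": 30,"z": 0,"spin": 0},
    {"gripper": -1,"x": -30,"y": 35,"z": 0,"spin": 0},
    {"gripper": -1,"x": -30,"y": 35,"z": 0,"spin": 0},
    {"gripper": -1,"x": -30,"y": 30,"z": 0,"spin": 0},
    {"gripper": -1,"x": -20,"y": 20,"z": 0,"spin": 0},
    {"gripper": -1,"x": 0,"y": 0,"z": 0,"spin": 0},
    {"gripper": -1,"x": 0,"y": 0,"z": 0,"spin": 0},
    {"gripper": -1,"x": 0,"y": 0,"z": 0,"spin": 0},
    {"gripper": -1,"x": 0,"y": 0,"z": 0,"spin": 0}
  ]
}}

```text
time: 49.75
eef_pos: [0.4298, -0.5847, 0.2279]
tcp_rot: [0.955, 0.296, 0.0, 0.0]
contact_force: [-0.1, 0.8, -0.5]
opening: 1.001
finger_force: 0.0
```

```bash
python3 - <<'E'
from h import *
crank("side");c,P,H=crank("top");jawpos();save(c,"zt.png")
c=cam("side");save(c,"zs.png",1.5);P=pts(c)
ok=(P[...,0]>.45)&(P[...,0]<.65)&(P[...,1]>-.12)&(P[...,1]<.25)
for b in blobs(0,P,ok,.06,.08,60): print(rect(P[b][:,:2]),np.percentile(P[b][:,2],[50,98]))
a=cv2.imread("pics/zt.png")[90:390,180:660];b=cv2.imread("pics/zs.png")[130:430,180:560]
b=cv2.resize(b,(480,379));cv2.imwrite("pics/z.png",cv2.resize(np.vstack([a,b]),None,fx=.88,fy=.88))
E
```

```text
side hub 114 [ 472.6 -345. ] [51.1 55.3] 123.7 mean [ 471.7 -340.6   39.4]
side handle 39 [ 408. -390.] [18.4 26.1] 92.0 mean [ 407.7 -387.3   70.5]
side red 59 [ 417.4 -377.5] [15.8 56.4] 35.2 mean [ 417.  -375.    18.8]
top hub 135 [ 469.8 -344.4] [48.1 49.7] 125.8 mean [ 469.7 -343.5   39.3]
top handle 35 [ 404.9 -389.6] [18.7 19.5] 22.4 mean [ 404.8 -388.3   73.6]
top red 54 [ 429.4 -374.4] [17.5 43.1] 33.4 mean [ 429.1 -373.9   21.5]
side jaw (array([525.5,  66.7]), array([ 16.2, 264.4]), 91.5) face(platform x) ~ -5.0
(array([563.6,  65.5]), array([ 57.1, 256.1]), 91.5) [0.0726761  0.07880566]
```

View pics/z.png

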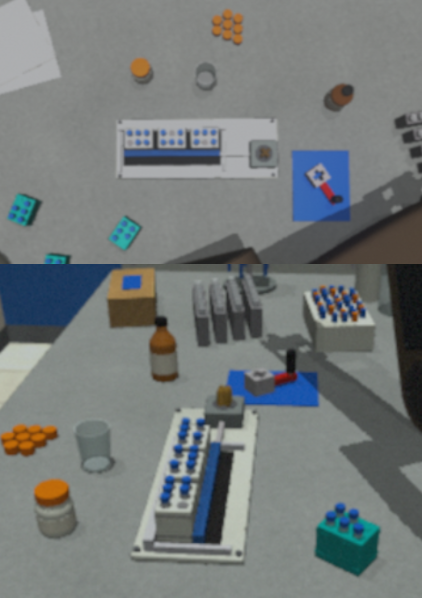

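The views show the three racks clamped at (172,140) and the crank standing hub-down on the mat at (318,175). The bottle, beaker and jar are where they were, and the arm is clear. I'm handing in.

```bash
python3 -c "
from plant import *
print(sign_off())"
```

```text
the job is handed in; nothing more can be done
None
```

I handed in the job at about 50 s on the clock: all three racks are clamped upright against the fixed jaw, and the crank is back on the blue mat, hub down. The bottle, beaker and jar are where they were, but the hand-in returned no verdict.

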